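Set up the trimming jig with its revolving length stop

ROBOT

A 6-joint arm with a two-finger parallel gripper is mounted at the origin on a cart in front of the work surface, level with it; the furniture and walls round the work are solid. World frame = base frame: x ahead of the robot, y to its left, z up, the work surface at z = 0. Lengths are in mm, angles in rad, forces in N, time in s.
With the tool pointing down it reaches from about 350 to 975 mm from the base axis. Payload 7.1 kg.
Tool frame: the origin (TCP) lies on the centre line of the jaws, within the pads' length; the fingertips stand 14 mm ahead of it and the grasp point (between the pads) lies 5 mm behind it; x points along the fingers, z is the direction in which the jaws open and shut, and the axes are right-handed (so a half turn about x gives the same grasp; the last joint's range is limited). The gripper opens to 88 mm and grips with 3 to 60 N. Pads are 20 mm wide; open, the fingers measure 115 mm over their backs; the gripper's body (75 mm by 178 mm) begins 61 mm behind the grasp point.
Start: joints at [1.274, 0.423, 1.63, -0, 1.089, -0.019], TCP at [171.369, 601.03, 236.675] pointing down, gripper open.
Joint ranges: [-3, 3], [-0.9, 2.11], [0.09, 2.58], [-1.31, 4.45], [0.11, 2.69], [-2.54, 2.54]. Speed limits (rad/s): [2.39, 2.39, 3.01, 3.14, 3.14, 3.14].

INTERFACE

Orientations are given as a rotation vector (axis times angle).
In Python, from workcell import ctrl gives the robot as it stands.
- The arm moves only by the tool servo_tool, never from a script. Its argument "plan" is a list that holds one entry, the list of rows, each a list of 7 numbers: the shift along the tool's x, y, z in cm, then the turn, a rotation vector about the tool's x, y, z in rad, then the finger opening in cm, from 0 to 8.78. A call has 1 to 8 rows; each row is the pose to reach, as a shift and turn from the pose commanded when the call began, along the tool's axes at that moment; what a row does not reach only later rows make up. A row lasts 1/12 s, in which the tool goes at most 41.7 mm and 7.16 degrees, less where a joint would pass 70% of its speed; a pose out of reach is approached as far as the arm can. A call with a gripper value outside its range is refused whole. The fingers move at their own pace and stop on an object; the grip force is fixed at half the most. Time passes only in rows, so rows that repeat a pose let the fingers close. It gives the time, the measured TCP pose, the force and the opening at its end, in the units of the state.
- ctrl.get_obs(): the state, without advancing time (a new reading comes with each control period).
- ctrl.get_image(name): name is "scene" or "top" or "wrist"; returns the picture (420x560x3 uint8, red, green, blue); there is no depth.
- ctrl.calibration(name): a dict with "K" (3x3 intrinsics, pixels), "view" (4x4, takes a point from world to camera coordinates). Camera axes: x right, y up, looking along -z (the intrinsics and any distortion apply to the point x, -y, -z); pixel columns grow to the right and rows downward; lengths in mm; the calibration is good to about 2 mm. A picture is of the moment at which its call begins: read the wrist's pose just before it. calibration takes no time and is no camera call; for the wrist camera it gives the pose at the moment of the call.
- ctrl.close_job(): hands the job in, once; it reports no verdict.
The state is a dict: "t": time; "qpos": joint angles; "qvel": joint speeds; "joint_torque": joint torques, N m; "ee_pos": TCP position; "orientation": TCP orientation; "ft_force": force on the tool from outside, world axes, zero at the start; "moment": the same for the moment, N m; "width": finger opening in mm.
Only numpy, scipy, OpenCV 4.12 (cv2) and the standard library are available. Lean on these libraries where they do the work, as an engineer would, in place of code of your own. Each camera call takes 0.05 s, during which the arm holds its last target.

TASK

Set up the cheroot trimming jig for the four-dot length: click its revolving stop round until the rod marked with four dots points straight down the channel and stays there, then lay the single loose cheroot in the channel with its paper-banded end touching that rod. Then swing the hold-down arm over so that it rests on the cheroot, and leave the glue pot, rubber stamp, wooden tamper and thread spool where they stand.

Things in the scene. Friction and masses are not known exactly. Their poses are not given: they have to be found in the camera images.
- jig: Trimming jig, heavy, fixed: aluminium plate 104 x 214 x 12 mm on the table. Origin at table height on the channel's centre line; at yaw 0 its +x points away from the robot, +y to the robot's left. Revolving stop: upright axis at jig (0, +50) mm. Channel: along y at x = 0, in beech cradles at y -24 to -35 and -76.5 to -96.5 (2 mm knife slot at y = -82).
- stop_turret (a joint): Angle of the revolving stop, rad, + anticlockwise from above, endless. Spring detents at multiples of 1.047; about 0.25 Nm to click over, snaps to the nearest when let go. 0 = one-dot rod faces the channel, +1.047 = two dots, -1.047 = six dots, +3.142 or -3.142 = four dots (plus whole turns). Starts at six, one or two dots: two or three clicks away.
- turret_grip (a point): On the stop's axis, 60 mm above the table: middle of its black hexagonal grip, 36 mm across flats, 46 to 73 mm above the table (screw cap on top to 77). At a detent two flats face jig +y and -y, the others at 60 degree steps. Axes are those of the turning part: the jig's at joint 0. Under the grip is a dotted disc, 68 mm diameter, top 42 mm above the table.
- rod1_tip (a point): End of the one-dot rod. Six steel rods, 8 mm diameter, stick out under the disc 28 mm above the table, 60 degrees apart, one to six dots (on the disc above each) clockwise from above; tips 68, 62, 56, 50, 44, 38 mm from the axis: one dot longest, six dots shortest. This point turns with the stop.
- rod4_tip (a point): Centre of the end face of the four-dot rod, 28 mm above the table, 50 mm from the stop's axis; turns with the stop.
- stop_mark (a point): Fixed on the jig at (0, 0, 28) mm: where the four-dot rod's end must be when it faces the channel; axes as the jig's.
- channel_seat (a point): Fixed on the jig at (0, -50, 28) mm, axes as the jig's: centre of the cheroot when it lies in the channel against the four-dot rod. Groove 15 mm wide, flared at the top, floor 22 mm and wall tops 32 mm above the table. Between the cradles (jig y -35 to -76) it is open down to the plate, 12 mm above the table, to leave room for fingers.
- cheroot: The single loose cheroot, straight-sided, 12 x 100 x 12 mm (x, y, z), about 12 g, lying on the table to the right of the jig. Origin in the middle of its underside, length along y; the paper band is near its -y end, which must point to the revolving stop (jig +y).
- band_end (a point): Centre of the cheroot's banded end face (at y = -50 mm, 6 mm above its underside).
- hold_down (a joint): Angle of the hold-down arm about its hinge, rad: 0 = level, its down stop; about 0.11 = resting on the cheroot; 2.95 = thrown open to the back (start), where its weight keeps it. Below about 1.5 it sinks forward by its weight, slightly damped. 0.14 kg.
- hold_down_bar (a point): Middle of the arm's handle: black round sleeve, 13 mm diameter, 39 mm long, parallel to jig y, sticking out sideways (jig -y) from the arm's end, free 19 mm either way; 88 mm from the hinge axis. Can be pinched from above across jig x; it rolls between the fingers. Open: about 55 mm above the table at jig (122, -96) mm; on the cheroot: 48 mm at jig (-51, -96).
- hold_down_hinge (a point): Point of the hinge axis abreast of the handle's middle: jig (36, -96, 38) mm. The axis lies along jig y; the handle swings from the back up over the hinge and down to jig -x.
- glue_pot: White round glue pot, 65 mm diameter, 44 mm high, a bystander at the left. Origin: middle of its underside.
- rubber_stamp: Wooden rubber stamp with a knob handle, 36 x 47 x 52 mm, bystander at the left, farther back. Origin: middle of its underside.
- tamper: Turned wooden tamping stick standing upright, 31 mm diameter, 125 mm high, bystander far left. Origin: middle of its underside.
- thread_spool: Wooden spool of thread, 40 mm diameter, 48 mm high, bystander at the back right. Origin: middle of its underside.
Not all that is in view belongs to the job. What is meant by the cheroot is not orange, and is the smaller of those in its own colour.

How it is judged (in metres and radians):
On the way, in this order (a step that is already met when the one before it is completed fails the run):
1. the four-dot rod points down the channel, turret clicked home and let go (horizontal distance between rod4_tip and stop_mark below 0.004 m and velocity of joint stop_turret between -0.2 and 0.2 rad/s and contact force between the fingers and anything else below 0.05 N), for 0.2 s.
2. the cheroot lies in the channel, banded end against the four-dot rod, hold-down still open (horizontal distance between rod4_tip and stop_mark below 0.004 m and y of band_end in the frame of stop_mark between -0.0035 and 0.002 m and horizontal distance between cheroot and channel_seat below 0.006 m and z of cheroot in the frame of jig between 0.019 and 0.0245 m and angle between the y axis of cheroot and the y axis of jig, either way round below 0.06 rad and angle between cheroot's own y axis and vertical between 1.5 and 1.64 rad and value of joint hold_down above 0.6 rad), for 0.2 s.
At the end, for the whole second after the job is handed in: Four-dot rod on the channel line (tip within 4 mm), cheroot flat in the channel with its banded end within 3.5 mm of that rod, hold-down resting on it (joint 0.05 to 0.18 rad), all at rest, the four bystanders within 30 mm of where they stood (horizontal distance between rod4_tip and stop_mark below 0.004 m and y of band_end in the frame of stop_mark between -0.0035 and 0.002 m and horizontal distance between cheroot and channel_seat below 0.006 m and z of cheroot in the frame of jig between 0.019 and 0.0245 m and angle between the y axis of cheroot and the y axis of jig, either way round below 0.06 rad and angle between cheroot's own y axis and vertical between 1.5 and 1.64 rad and value of joint hold_down between 0.05 and 0.18 rad and linear speed of cheroot below 0.01 m/s); the robot touches nothing.
It fails at once if a bystander (glue pot, stamp, tamper, spool) is pushed more than 30 mm or knocked over (distance of any of glue_pot, rubber_stamp, tamper, thread_spool from where it was at the start of the episode above 0.03 m or angle between any of glue_pot, rubber_stamp, tamper, thread_spool's own z axis and vertical above 0.5 rad).
It also fails if it takes over 72 s, if anything falls off the work surface, if the arm or the gripper's body presses on something with over 40 N, if the wrist force passes 120 N, or if a joint passes its speed limit or range.

## Working session

There is one attempt and no reset: what is moved stays moved. The work goes in short steps, Python scripts to look and compute and a tool call to move; the robot and the scene stay as the last step left them, time stands still between calls to the robot, and variables do not carry over. Pictures are saved under pics/ and viewed, and the job is handed in when it is done.

Besides the shell and the picture viewer there is one more tool, called after ">>>" as name(argument=value, ...) on one line, values as JSON. servo_tool: Moves the arm, as the interface text tells. Its arguments: {"type":"object","properties":{"plan":{"type":"array","items":{"type":"array","items":{"type":"array","items":{"type":"number"}}}}},"required":["plan"]}

```bash
mkdir -p pics; ls; python3 - <<'E'
from workcell import ctrl
import cv2,json
o=ctrl.get_obs(); print({k:(v.tolist() if hasattr(v,'tolist') else v) for k,v in o.items()})
for n in ["scene","top"]:
    im=ctrl.get_image(n); cv2.imwrite(f"pics/{n}0.png",im[:,:,::-1])
    c=ctrl.calibration(n); print(n,c)
E
```

```text
pics
{'t': 0.0, 'qpos': [1.274025473611074, 0.42384958008380264, 1.6306640339416394, 4.771219987548987e-06, 1.088595120774261, -0.01898403492050176], 'qvel': [0.0007103270813172389, 0.0011106329598543354, 0.001597329055396624, 0.0005227460610243222, -0.00013178317597765287, 0.0013176851100908267], 'joint_torque': [0.005455199279822409, -54.46160316467285, -27.36776053905487, 0.06460842210799456, 0.022771423682570457, -9.726375992613612e-05], 'ee_pos': [171.20429077704014, 600.5513372225654, 235.90642376629253], 'orientation': [-1.003085856690996, 1.3291606032287315, 1.0016104015305847], 'ft_force': [0.6631114506434732, -0.24758289239622128, -0.1905642801205594], 'moment': [0.02789848107220674, -0.02953450130672091, -0.012169641250488156], 'width': 87.81293970242733}
scene {'K': array([[392.27163346,   0.        , 276.71255662],
       [  0.        , 392.27163346, 212.77439751],
       [  0.        ,   0.        ,   1.        ]]), 'view': array([[ 8.98242972e-01, -4.39382559e-01,  1.01257339e-02,
        -4.79396996e+02],
       [ 3.16775196e-01,  6.63219672e-01,  6.78080483e-01,
        -2.27789918e+02],
       [-3.04652324e-01, -6.05873447e-01,  7.34917905e-01,
        -1.00923828e+03],
       [ 0.00000000e+00,  0.00000000e+00,  0.00000000e+00,
         1.00000000e+00]])}
top {'K': array([[438.31211222,   0.        , 277.74831484],
       [  0.        , 438.31211222, 208.20437988],
       [  0.        ,   0.        ,   1.        ]]), 'view': array([[-1.67272381e-02, -9.99707454e-01,  1.74701681e-02,
        -4.16918347e-01],
       [ 9.93589868e-01, -1.46660806e-02,  1.12089606e-01,
        -5.52059860e+02],
       [-1.11800596e-01,  1.92331316e-02,  9.93544520e-01,
        -1.19952769e+03],
       [ 0.00000000e+00,  0.00000000e+00,  0.00000000e+00,
         1.00000000e+00]])}
```

View pics/scene0.png

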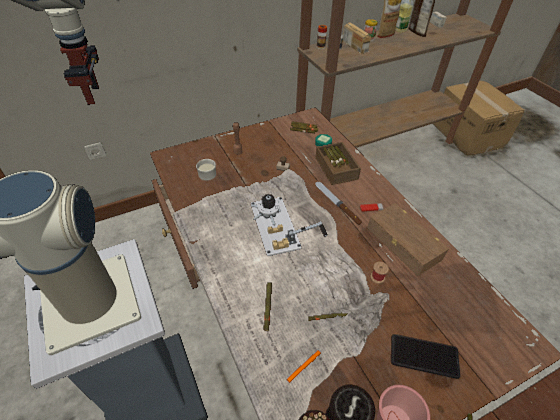

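View pics/top0.png

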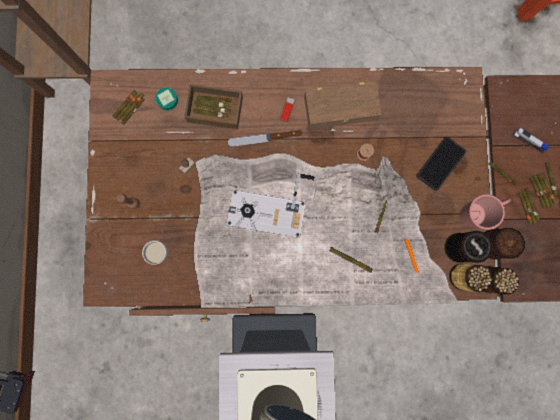

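The scene and top views show three loose candidates right of the jig. In the top view they are a long green one at (352,259), a short green one at (381,216) and an orange one at (411,255). The short green one fits, as it is not orange and is the smaller of its colour. I'll confirm it in an enlarged crop.

```bash
cat > h.py <<'E'
import numpy as np,cv2
from workcell import ctrl
def ray(c,u,v):
    K,V=c["K"],c["view"]; R,t=V[:3,:3],V[:3,3]
    d=np.array([(u-K[0,2])/K[0,0],-(v-K[1,2])/K[1,1],-1.]); return -R.T@t,R.T@d
def onz(c,u,v,z):
    o,d=ray(c,u,v); return o+d*(z-o[2])/d[2]
def proj(c,p):
    q=c["view"][:3,:3]@np.asarray(p,float)+c["view"][:3,3]; return c["K"][:2,:2]@(np.array([q[0],-q[1]])/-q[2])+c["K"][:2,2]
E
python3 - <<'E'
import cv2,numpy as np
t=cv2.imread('pics/top0.png')
a=cv2.resize(t[180:280,220:320],(600,600),interpolation=cv2.INTER_CUBIC);cv2.imwrite('pics/jig0.png',a)
a=cv2.resize(t[190:280,320:440],(800,600),interpolation=cv2.INTER_CUBIC);cv2.imwrite('pics/ch0.png',a)
s=cv2.imread('pics/scene0.png')
cv2.imwrite('pics/sj.png',cv2.resize(s[180:340,240:360],(600,800))[:600])
cv2.imwrite('pics/sc.png',cv2.resize(s[270:390,240:380],(700,600)))
E
```

```text
(no output)
```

View pics/jig0.png

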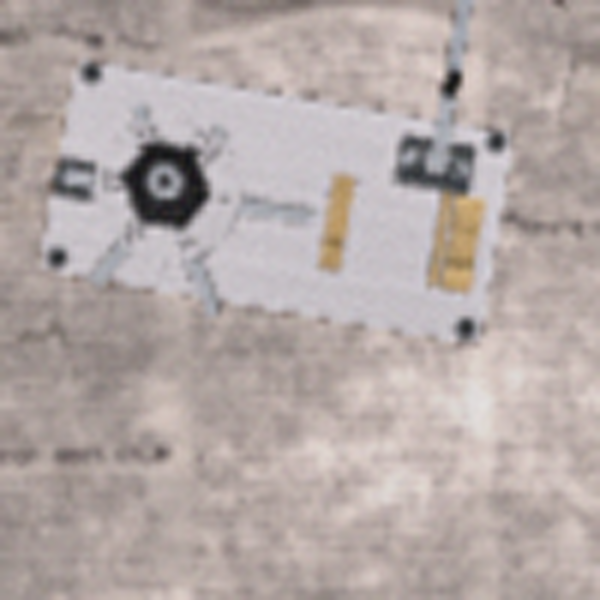

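View pics/ch0.png

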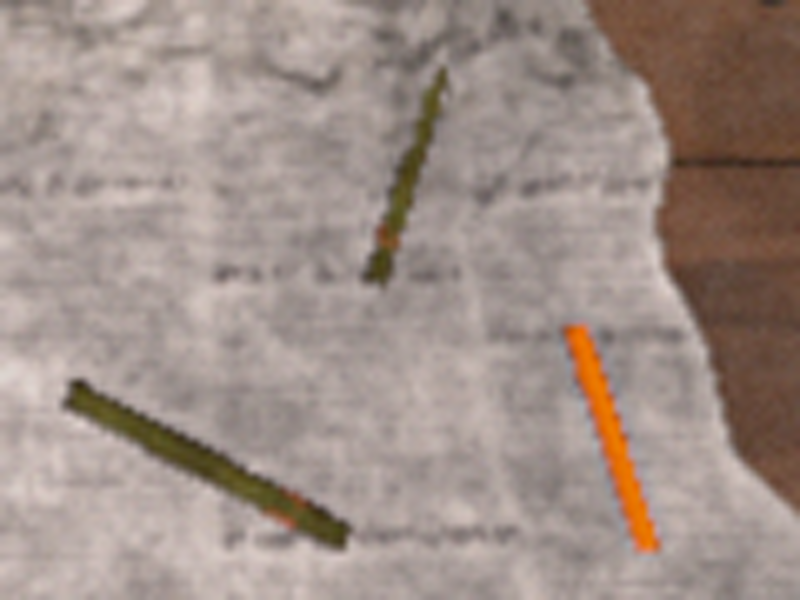

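View pics/sc.png

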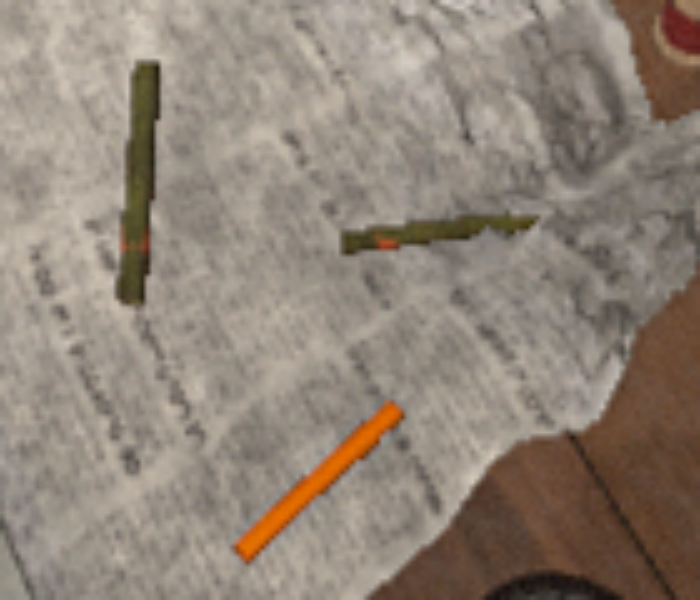

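The crops confirm it: the short green cheroot runs from (375,231) to (386,201) in the top view, with its red band nearer the robot. The longest rod, the one-dot, faces the channel, so the stop is at 0 and needs three clicks either way. Next I measure.

```bash
python3 - <<'E'
from h import *
from scipy.spatial.transform import Rotation as R
c=ctrl.calibration("top"); t=cv2.imread('pics/top0.png')
P=lambda u,v,z: onz(c,u,v,z)[:2].round(1)
j=lambda x,y:(220+(x+.5)/6-.5,180+(y+.5)/6-.5)
for n,p,z in [("cap",(164,181),77),("holeTL",(91,71),12),("TR",(496,141),12),("BL",(57,257),12),("BR",(466,327),12),("cr1 top",(345,176),32),("cr1 bot",(330,270),32),("cr2 t",(467,197),32),("cr2 b",(452,290),32)]:
    print(n,P(*j(*p),z))
# cheroots
hsv=cv2.cvtColor(t,cv2.COLOR_BGR2HSV)
m=cv2.inRange(hsv,(18,90,20),(45,255,160)); 
n,l,s,ce=cv2.connectedComponentsWithStats(m)
for i in range(1,n):
    if s[i,4]>25 and 320<ce[i][0]<440 and 190<ce[i][1]<290:
        ys,xs=np.where(l==i); pts=np.array([onz(c,a,b,9)[:2] for a,b in zip(xs,ys)]); print(s[i],cv2.minAreaRect(pts.astype(np.float32)))
# all objects rough
for n,p,z in [("pot",(154,252),44),("stamp",(187,166),52),("tamper",(123,199),125),("spool",(367,152),48)]: print(n,P(*p,z))
o=ctrl.get_obs(); print(R.from_rotvec(o["orientation"]).as_matrix().round(3))
print(ctrl.calibration("wrist"))
E
```

```text
cap [543.8  75. ]
holeTL [604.2 112.6]
TR [567.8 -79.8]
BL [515.6 129.2]
BR [479.5 -63.5]
cr1 top [549.9  -7.2]
cr1 bot [5.06e+02 5.00e-01]
cr2 t [539.2 -64.1]
cr2 b [495.8 -56.1]
[378 201   9  25  53] ((536.5116577148438, -307.69329833984375), (7.101680278778076, 73.50096130371094), 70.9511489868164)
[330 247  42  25 150] ((405.9407958984375, -213.74447631835938), (130.8238067626953, 10.186123847961426), 60.740745544433594)
pot [435.1 331.4]
stamp [671.4 241.6]
tamper [571.2 391.9]
spool [ 705.8 -263.1]
[[-0.    -0.962  0.274]
 [-0.001  0.274  0.962]
 [-1.     0.    -0.001]]
{'K': array([[321.78383565,   0.        , 283.07510732],
       [  0.        , 321.78383565, 212.54215076],
       [  0.        ,   0.        ,   1.        ]]), 'view': array([[ 2.73716283e-01,  9.61807943e-01, -2.20834055e-03,
        -6.23839322e+02],
       [-9.30825256e-01,  2.64319580e-01, -2.52387604e-01,
         3.12898975e+01],
       [-2.42164695e-01,  7.11381761e-02,  9.67623698e-01,
        -3.90234264e+02],
       [ 0.00000000e+00,  0.00000000e+00,  0.00000000e+00,
         1.00000000e+00]])}
```

The jig holes agree with the 104×214 plate: yaw is -0.186, the turret is at (544,75), and the cradles check out against that. Now a helper for the move numbers, then a move to above the turret.

```bash
cat >> h.py <<'E'
from scipy.spatial.transform import Rotation as Ro
def tilt_down(yaw):
    z=np.array([np.cos(yaw),np.sin(yaw),0]); x=np.array([0,0,-1.]); return np.column_stack([x,np.cross(z,x),z])
def go(p,yaw):
    "numbers for the move from measured pose to TCP p, jaw direction yaw"
    o=ctrl.get_obs(); M=Ro.from_rotvec(o["orientation"]).as_matrix()
    s=M.T@(np.array(p)-o["ee_pos"])/10; r=Ro.from_matrix(M.T@tilt_down(yaw)).as_rotvec()
    print("shift cm",s.round(2),"rot",r.round(3),"tot",np.linalg.norm(s).round(1))
def state():
    o=ctrl.get_obs(); M=Ro.from_rotvec(o["orientation"]).as_matrix()
    print("t",round(o["t"],2),"p",np.round(o["ee_pos"],1),"yawz",round(np.arctan2(M[1,2],M[0,2]),3),"xdown",M[:,0].round(3),"F",np.round(o["ft_force"],1),"w",round(o["width"],1),"q",np.round(o["qpos"],2))
E
python3 - <<'E'
from h import *
c=ctrl.calibration("wrist"); V=c["view"]; C=-V[:3,:3].T@V[:3,3]; o=ctrl.get_obs(); M=Ro.from_rotvec(o["orientation"]).as_matrix()
print("cam in tool",(M.T@(C-o["ee_pos"])).round(1),"look in tool",(M.T@(-V[2,:3])).round(3),"right",(M.T@V[0,:3]).round(2))
go((524,78,200),1.385)
E
```

```text
cam in tool [-1.481e+02  6.850e+01 -1.000e-01] look in tool [ 0.968 -0.252 -0.001] right [0. 0. 1.]
shift cm [  3.65 -48.25 -40.57] rot [-0.092 -0.001 -0.   ] tot 63.2
```

>>> servo_tool(plan=[[[3.65,-48.25,-40.57,-0.092,0,0,8.7],[3.65,-48.25,-40.57,-0.092,0,0,8.7],[3.65,-48.25,-40.57,-0.092,0,0,8.7],[3.65,-48.25,-40.57,-0.092,0,0,8.7],[3.65,-48.25,-40.57,-0.092,0,0,8.7],[3.65,-48.25,-40.57,-0.092,0,0,8.7],[3.65,-48.25,-40.57,-0.092,0,0,8.7],[3.65,-48.25,-40.57,-0.092,0,0,8.7]]])

```text
t: 0.77
ee_pos: [358.1, 323.3, 217.2]
orientation: [-1.072, 1.291, 1.072]
ft_force: [1.7, 0.0, 0.1]
width: 86.7
```

```bash
python3 -c "
from h import *
state(); go((524,78,200),1.385)"
```

```text
t 0.77 p [358.1 323.3 217.2] yawz 1.385 xdown [-0. -0. -1.] F [1.7 0.  0.1] w 86.7 q [ 0.71  0.24  1.95 -0.    0.95 -0.68]
shift cm [  1.72 -20.83 -21.06] rot [ 0. -0. -0.] tot 29.7
```

>>> servo_tool(plan=[[[1.5,-20.5,-20.7,0,0,0,8.7],[1.5,-20.5,-20.7,0,0,0,8.7],[1.5,-20.5,-20.7,0,0,0,8.7],[1.5,-20.5,-20.7,0,0,0,8.7],[1.5,-20.5,-20.7,0,0,0,8.7],[1.5,-20.5,-20.7,0,0,0,8.7],[1.5,-20.5,-20.7,0,0,0,8.7],[1.5,-20.5,-20.7,0,0,0,8.7]]])

```text
t: 1.43
ee_pos: [524.3, 78.8, 202.2]
orientation: [-1.069, 1.292, 1.066]
ft_force: [-0.1, -0.1, 0.2]
width: 87.0
```

```bash
python3 -c "
from h import *
state(); go((524,78,200),1.385)
im=ctrl.get_image('wrist')[:,:,::-1]; cv2.imwrite('pics/w1.png',im)
import pickle; pickle.dump(ctrl.calibration('wrist'),open('w1.pkl','wb'))
"
```

```text
t 1.43 p [524.3  78.8 202.2] yawz 1.38 xdown [ 0.002 -0.001 -1.   ] F [-0.1 -0.1  0.2] w 87.0 q [ 0.13  0.33  1.87 -0.    0.94 -1.25]
shift cm [ 0.22  0.01 -0.08] rot [-0.005 -0.001  0.002] tot 0.2
```

View pics/w1.png

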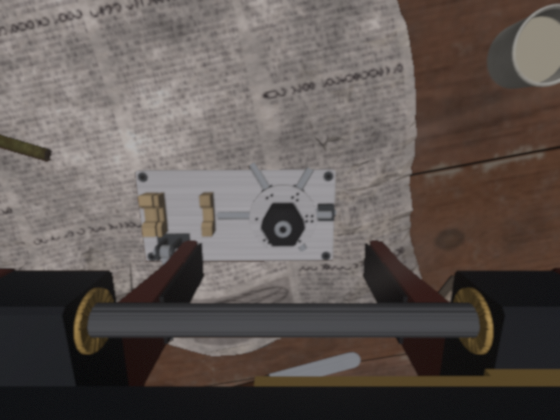

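The wrist view shows the jig upside down, with the turret cap at (283,229), cradles at (151,215) and (207,214), and plate holes at (142,177), (328,176), (153,257) and (326,256).

```bash
python3 - <<'E'
from h import *; import pickle
c=pickle.load(open('w1.pkl','rb')); t=cv2.imread('pics/w1.png')
cv2.imwrite('pics/w1c.png',cv2.resize(t[155:275,130:345],(800,446),interpolation=cv2.INTER_CUBIC))
g=cv2.cvtColor(t,cv2.COLOR_BGR2GRAY)
m=(g<60).astype(np.uint8); n,l,s,ce=cv2.connectedComponentsWithStats(m[160:275,130:345])
for i in range(1,n):
    if s[i,4]>15: 
        u,v=ce[i]+[130,160]; print(s[i,4],(u.round(1),v.round(1)),"z12",onz(c,u,v,12)[:2].round(1),"z75",onz(c,u,v,75)[:2].round(1))
E
```

```text
20 (np.float64(142.0), np.float64(176.8)) z12 [475.1 -62. ] z75 [471.4 -33. ]
23 (np.float64(328.0), np.float64(175.8)) z12 [511.3 130.9] z75 [500.8 124. ]
28 (np.float64(161.1), np.float64(200.2)) z12 [503.4 -49.5] z75 [494.4 -22.7]
1093 (np.float64(282.5), np.float64(223.3)) z12 [553.5  73.9] z75 [535.1  77.7]
50 (np.float64(325.3), np.float64(206.4)) z12 [543.5 122.9] z75 [527.  117.5]
1417 (np.float64(180.2), np.float64(256.2)) z12 [569.6 -46.6] z75 [548.3 -20.4]
19 (np.float64(282.4), np.float64(229.2)) z12 [560.1  72.5] z75 [540.5  76.5]
22 (np.float64(325.5), np.float64(255.7)) z12 [599.9 114.2] z75 [572.9 110.4]
```

View pics/w1c.png

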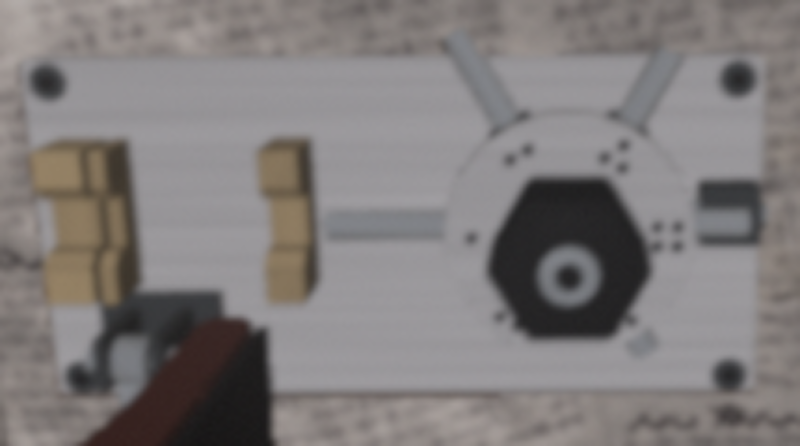

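>>> servo_tool(plan=[[[6.0,-1.8,0,0,0,0,8.7],[6.0,-1.8,0,0,0,0,8.7],[6.0,-1.8,0,0,0,0,8.7],[6.0,-1.8,0,0,0,0,8.7],[6.0,-1.8,0,0,0,0,8.7],[6.0,-1.8,0,0,0,0,8.7]]])

```text
t: 1.98
ee_pos: [538.8, 81.3, 143.9]
orientation: [-1.072, 1.289, 1.071]
ft_force: [-0.6, 0.6, 0.3]
width: 86.6
```

```bash
python3 - <<'E'
from h import *
state(); c=ctrl.calibration('wrist')
t=ctrl.get_image('wrist')[:,:,::-1]; cv2.imwrite('pics/w2.png',t)
g=cv2.cvtColor(t,cv2.COLOR_BGR2GRAY)
m=(g<60).astype(np.uint8); n,l,s,ce=cv2.connectedComponentsWithStats(m)
for i in range(1,n):
    if s[i,4]>15: 
        u,v=ce[i]; print(s[i],(u.round(1),v.round(1)),"z12",onz(c,u,v,12)[:2].round(1),"z75",onz(c,u,v,75)[:2].round(1))
E
```

```text
t 1.98 p [538.8  81.3 143.9] yawz 1.386 xdown [ 0.002  0.    -1.   ] F [-0.6  0.6  0.3] w 86.6 q [ 0.13  0.44  1.87  0.    0.83 -1.26]
[435   0   7   9  40] (np.float64(437.5), np.float64(3.9)) z12 [402.2 227.2] z75 [417.7 197.2]
[488   0  11   3  21] (np.float64(493.0), np.float64(0.5)) z12 [407.7 269.2] z75 [422.  229.7]
[498   1  34  26 332] (np.float64(515.9), np.float64(14.7)) z12 [420.7 286.4] z75 [432.1 243.1]
[455   6  12   8  61] (np.float64(461.0), np.float64(9.4)) z12 [409.2 244.8] z75 [423.2 210.8]
[ 439   11  121  137 8358] (np.float64(498.1), np.float64(84.9)) z12 [469.8 272.1] z75 [470.1 232. ]
[437  13  12  27 162] (np.float64(441.7), np.float64(26.3)) z12 [418.3 229.5] z75 [430.2 199. ]
[550 111  10   4  18] (np.float64(554.7), np.float64(112.6)) z12 [500.3 318. ] z75 [493.7 267.5]
[431 145 129  28 596] (np.float64(495.1), np.float64(158.1)) z12 [529.2 268.5] z75 [516.1 229.2]
[546 157  14  11  94] (np.float64(552.1), np.float64(161.7)) z12 [541.3 316.9] z75 [525.5 266.7]
[526 166  10   8  55] (np.float64(530.9), np.float64(169.5)) z12 [544.8 298.9] z75 [528.2 252.7]
[... 1260 characters left out ...]
.9] z75 [543.5  73.7]
[457 234  38  28 790] (np.float64(475.3), np.float64(247.6)) z12 [608.9 249. ] z75 [577.9 214. ]
[500 237   5   8  19] (np.float64(502.2), np.float64(240.9)) z12 [606.8 273.6] z75 [576.3 233.1]
[508 237  11  10  60] (np.float64(513.1), np.float64(241.5)) z12 [609.3 283.4] z75 [578.2 240.7]
[324 264   7   7  41] (np.float64(327.2), np.float64(267.0)) z12 [603.1 111.4] z75 [573.4 107.4]
[306 353  36  23 465] (np.float64(323.8), np.float64(366.2)) z12 [711.6  91.5] z75 [657.4  92. ]
[352 355   8   4  23] (np.float64(355.2), np.float64(356.6)) z12 [706.  124.7] z75 [653.1 117.7]
[272 371  21   5  56] (np.float64(283.0), np.float64(373.2)) z12 [712.3  48.7] z75 [658.   58.8]
```

View pics/w2.png

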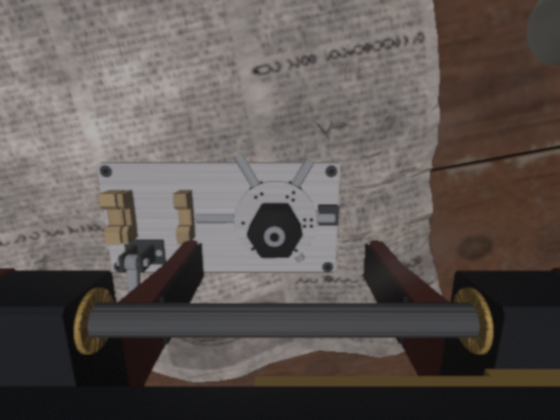

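```bash
python3 -c "
from h import *
state(); go((543.5,74.5,62),1.385)"
```

```text
t 2.03 p [538.9  81.2 143.9] yawz 1.386 xdown [ 0.002  0.    -1.   ] F [0.1 1.1 0.2] w 87.3 q [ 0.13  0.44  1.87  0.    0.83 -1.26]
shift cm [ 8.19 -0.56 -0.58] rot [0.001 0.001 0.002] tot 8.2
```

>>> servo_tool(plan=[[[2.0,-0.56,-0.58,0,0,0.002,8.7],[4.0,-0.56,-0.58,0,0,0.002,8.7],[4.0,-0.56,-0.58,0,0,0.002,8.7],[4.0,-0.56,-0.58,0,0,0.002,8.7],[4.0,-0.56,-0.58,0,0,0.002,8.7]]])

```text
t: 2.45
ee_pos: [543.4, 74.1, 103.6]
orientation: [-1.071, 1.291, 1.072]
ft_force: [0.5, 0.4, -0.3]
width: 86.8
```

```bash
python3 -c "
from h import *
state(); go((543.5,74.5,62),1.385)"
```

```text
t 2.45 p [543.4  74.1 103.6] yawz 1.385 xdown [-0.001  0.001 -1.   ] F [ 0.5  0.4 -0.3] w 86.8 q [ 0.11  0.5   1.88  0.    0.76 -1.27]
shift cm [ 4.16 -0.01  0.04] rot [ 0.     0.    -0.001] tot 4.2
```

>>> servo_tool(plan=[[[2.0,0,0,0,0,0,8.7],[4.1,0,0,0,0,0,8.7],[4.1,0,0,0,0,0,8.7],[4.1,0,0,0,0,0,3.5],[4.1,0,0,0,0,0,3.5],[4.1,0,0,0,0,0,3.5],[4.1,0,0,0,0,0,3.5],[4.1,0,0,0,0,0,3.5]]])

```text
t: 3.12
ee_pos: [543.4, 73.9, 62.3]
orientation: [-1.071, 1.291, 1.072]
ft_force: [-0.0, 0.5, 0.9]
width: 57.4
```

```bash
python3 -c "
from h import *
state(); go((543.5,74.5,62),1.385)"
```

```text
t 3.12 p [543.4  73.9  62.3] yawz 1.385 xdown [-0.     0.001 -1.   ] F [-0.   0.5  0.9] w 57.4 q [ 0.11  0.57  1.89  0.    0.68 -1.27]
shift cm [0.03 0.   0.06] rot [-0.     0.    -0.001] tot 0.1
```

>>> servo_tool(plan=[[[0,0,0,0,0,0,3.0],[0,0,0,0,0,0,3.0],[0,0,0,0,0,0,3.0],[0,0,0,0,0,0,3.0],[0,0,0,0,0,0,3.0],[0,0,0,0,0,0,3.0]]])

```text
t: 3.62
ee_pos: [543.0, 74.0, 61.6]
orientation: [-1.07, 1.292, 1.073]
ft_force: [-1.5, 1.9, 4.6]
width: 40.3
```

```bash
python3 -c "
from h import *
state(); go((543.5,74.5,62),1.385)"
```

```text
t 3.62 p [543.   74.   61.6] yawz 1.385 xdown [-0.002  0.001 -1.   ] F [-1.5  1.9  4.6] w 40.3 q [ 0.11  0.58  1.89  0.    0.67 -1.27]
shift cm [-0.04 -0.04  0.06] rot [-0.     0.    -0.002] tot 0.1
```

>>> servo_tool(plan=[[[0,0,0,0,0,0,3.0],[0,0,0,0,0,0,3.0],[0,0,0,0,0,0,3.0]]])

```text
t: 3.87
ee_pos: [543.0, 74.0, 61.6]
orientation: [-1.07, 1.292, 1.073]
ft_force: [-1.0, 0.8, 5.2]
width: 40.3
```

```bash
python3 - <<'E'
from h import *
state()
t=ctrl.get_image('wrist')[:,:,::-1]; cv2.imwrite('pics/w3.png',cv2.resize(t[150:300,160:400],(800,500)))
E
```

```text
t 3.87 p [543.   74.   61.6] yawz 1.385 xdown [-0.002  0.001 -1.   ] F [-1.   0.8  5.2] w 40.3 q [ 0.11  0.58  1.89  0.    0.67 -1.27]
```

View pics/w3.png

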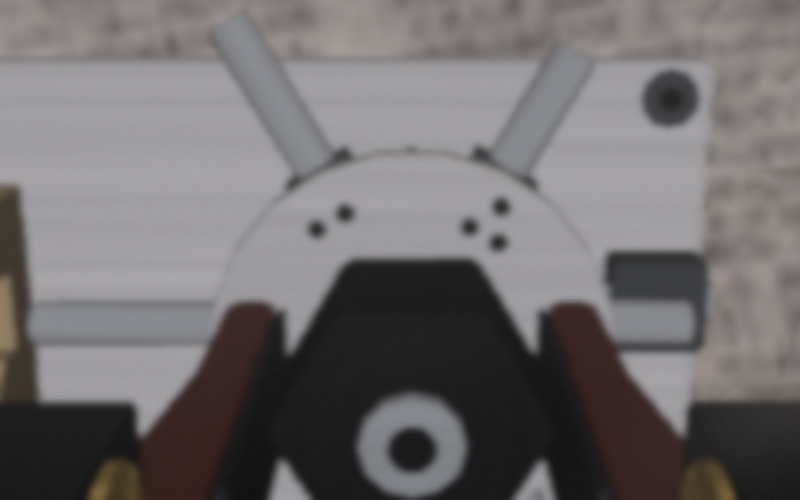

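The image and the 40.3 mm width show the jaws on two corners. The flats actually face jig ±x, not ±y as the text says. I'll open, turn 30° anticlockwise onto flats and re-grip.

>>> servo_tool(plan=[[[0,0,0,0,0,0,6.5],[0,0,0,0,0,0,6.5],[0,0,0,0,0,0,6.5],[0,0,0,-0.12,0,0,6.5],[0,0,0,-0.24,0,0,6.5],[0,0,0,-0.36,0,0,6.5],[0,0,0,-0.48,0,0,6.5],[0,0,0,-0.524,0,0,6.5]]])

```text
t: 4.58
ee_pos: [542.6, 73.7, 61.1]
orientation: [-1.457, 1.028, 1.46]
ft_force: [-0.1, -0.7, -1.1]
width: 65.1
```

```bash
python3 - <<'E'
from h import *
state(); go((543.5,74.3,62),1.909)
E
```

```text
t 4.58 p [542.6  73.7  61.1] yawz 1.915 xdown [-0.003  0.    -1.   ] F [-0.1 -0.7 -1.1] w 65.1 q [ 0.11  0.58  1.89  0.    0.67 -1.8 ]
shift cm [-0.09 -0.1   0.03] rot [ 0.006  0.001 -0.002] tot 0.1
```

>>> servo_tool(plan=[[[0,0,0,0,0,0,6.0],[0,0,0,0,0,0,3.0],[0,0,0,0,0,0,3.0],[0,0,0,0,0,0,3.0],[0,0,0,0,0,0,3.0],[0,0,0,0,0,0,3.0],[0,0,0,0,0,0,3.0],[0,0,0,0,0,0,3.0]]])

```text
t: 5.25
ee_pos: [542.8, 74.1, 61.4]
orientation: [-1.452, 1.031, 1.456]
ft_force: [0.0, 3.7, 0.2]
width: 35.4
```

```bash
python3 - <<'E'
from h import *
state(); go((543.5,74.3,62),1.909)
t=ctrl.get_image('wrist')[:,:,::-1]; cv2.imwrite('pics/w4.png',cv2.resize(t[150:300,160:400],(800,500)))
E
```

```text
t 5.25 p [542.8  74.1  61.4] yawz 1.909 xdown [-0.002  0.001 -1.   ] F [0.  3.7 0.2] w 35.4 q [ 0.11  0.58  1.89  0.    0.67 -1.8 ]
shift cm [-0.06 -0.08 -0.  ] rot [-0.     0.001 -0.002] tot 0.1
```

View pics/w4.png

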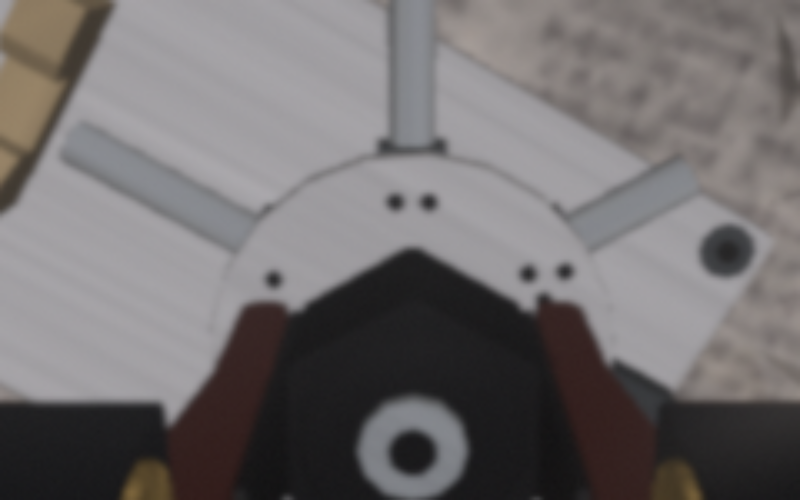

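The jaws are now on flats at 35.4 mm. I turn the stop clockwise.

>>> servo_tool(plan=[[[0,0,0,0.12,0,0,3.0],[0,0,0,0.24,0,0,3.0],[0,0,0,0.36,0,0,3.0],[0,0,0,0.48,0,0,3.0],[0,0,0,0.6,0,0,3.0],[0,0,0,0.72,0,0,3.0],[0,0,0,0.84,0,0,3.0],[0,0,0,0.96,0,0,3.0]]])

```text
t: 5.97
ee_pos: [542.8, 74.0, 61.4]
orientation: [-0.734, 1.444, 0.737]
ft_force: [-0.9, 1.8, 0.0]
width: 35.8
```

```bash
python3 - <<'E'
from h import *
state()
E
```

```text
t 5.97 p [542.8  74.   61.4] yawz 0.943 xdown [-0.002  0.001 -1.   ] F [-0.9  1.8  0. ] w 35.8 q [ 0.11  0.58  1.89  0.    0.67 -0.83]
```

Forces are low, so I continue.

>>> servo_tool(plan=[[[0,0,0,0.12,0,0,3.0],[0,0,0,0.24,0,0,3.0],[0,0,0,0.36,0,0,3.0],[0,0,0,0.48,0,0,3.0],[0,0,0,0.6,0,0,3.0],[0,0,0,0.72,0,0,3.0],[0,0,0,0.84,0,0,3.0],[0,0,0,0.96,0,0,3.0]]])

```text
t: 6.63
ee_pos: [542.7, 73.9, 61.4]
orientation: [0.014, 1.573, -0.013]
ft_force: [-1.4, 1.0, 0.3]
width: 36.0
```

>>> servo_tool(plan=[[[0,0,0,0.12,0,0,3.0],[0,0,0,0.24,0,0,3.0],[0,0,0,0.36,0,0,3.0],[0,0,0,0.48,0,0,3.0],[0,0,0,0.6,0,0,3.0],[0,0,0,0.72,0,0,3.0],[0,0,0,0.84,0,0,3.0],[0,0,0,0.96,0,0,3.0]]])

```text
t: 7.3
ee_pos: [542.6, 73.9, 61.4]
orientation: [0.761, 1.435, -0.763]
ft_force: [-2.7, 2.6, 0.6]
width: 36.0
```

```bash
python3 - <<'E'
from h import *
state(); go((543,74,61.5),1.909-np.pi)
E
```

```text
t 7.3 p [542.6  73.9  61.4] yawz -0.977 xdown [-0.002  0.    -1.   ] F [-2.7  2.6  0.6] w 36.0 q [0.11 0.58 1.89 0.   0.67 1.09]
shift cm [-0.01  0.04  0.02] rot [ 0.256 -0.001  0.002] tot 0.0
```

Final 0.26, then open.

>>> servo_tool(plan=[[[0,0,0,0.12,0,0,3.0],[0,0,0,0.24,0,0,3.0],[0,0,0,0.262,0,0,3.0],[0,0,0,0.262,0,0,3.0],[0,0,0,0.262,0,0,8.0],[0,0,0,0.262,0,0,8.0],[0,0,0,0.262,0,0,8.0],[0,0,0,0.262,0,0,8.0]]])

```text
t: 7.97
ee_pos: [543.1, 73.7, 61.5]
orientation: [0.956, 1.352, -0.957]
ft_force: [0.5, 0.4, 0.7]
width: 58.8
```

>>> servo_tool(plan=[[[0,0,0,0,0,0,8.7],[-3,0,0,0,0,0,8.7],[-7,0,0,0,0,0,8.7],[-11,0,0,0,0,0,8.7],[-14,0,0,0,0,0,8.7],[-14,0,0,0,0,0,8.7]]])

```text
t: 8.47
ee_pos: [546.8, 74.2, 207.8]
orientation: [0.961, 1.344, -0.95]
ft_force: [1.0, 1.1, 1.2]
width: 86.9
```

```bash
python3 - <<'E'
from h import *
state()
t=ctrl.get_image('wrist')[:,:,::-1]; cv2.imwrite('pics/w5.png',t)
t=ctrl.get_image('top')[:,:,::-1]; cv2.imwrite('pics/t5.png',cv2.resize(t[180:250,220:340],(800,467)))
E
```

```text
t 8.47 p [546.8  74.2 207.8] yawz -1.233 xdown [ 0.009  0.001 -1.   ] F [1.  1.1 1.2] w 86.9 q [0.11 0.35 1.82 0.   0.96 1.35]
```

View pics/w5.png

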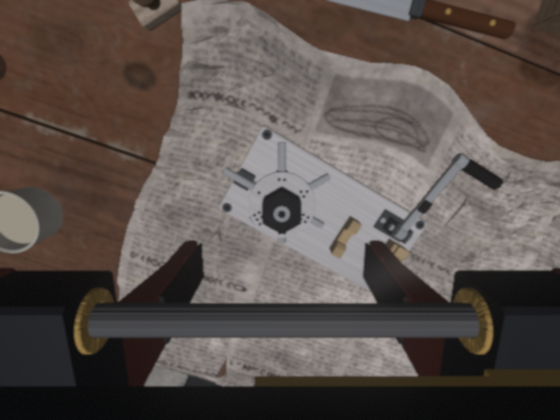

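View pics/t5.png

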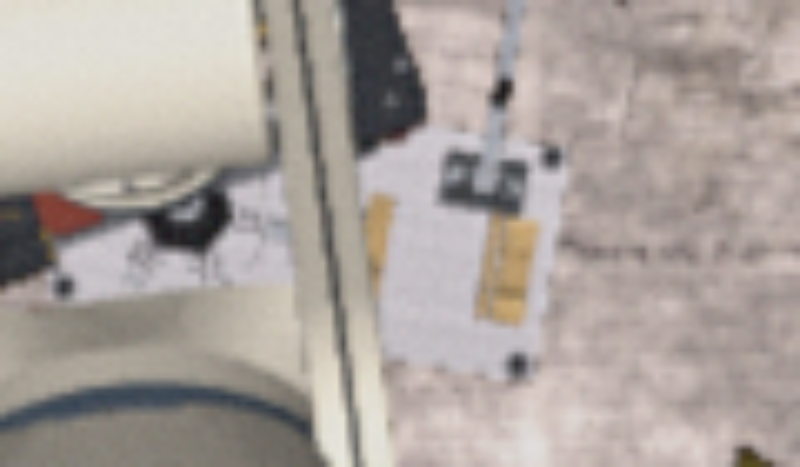

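```bash
python3 - <<'E'
import cv2
t=cv2.imread('pics/w5.png'); cv2.imwrite('pics/w5c.png',cv2.resize(t[120:270,210:430],(800,545),interpolation=cv2.INTER_CUBIC))
E
```

```text
(no output)
```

View pics/w5c.png

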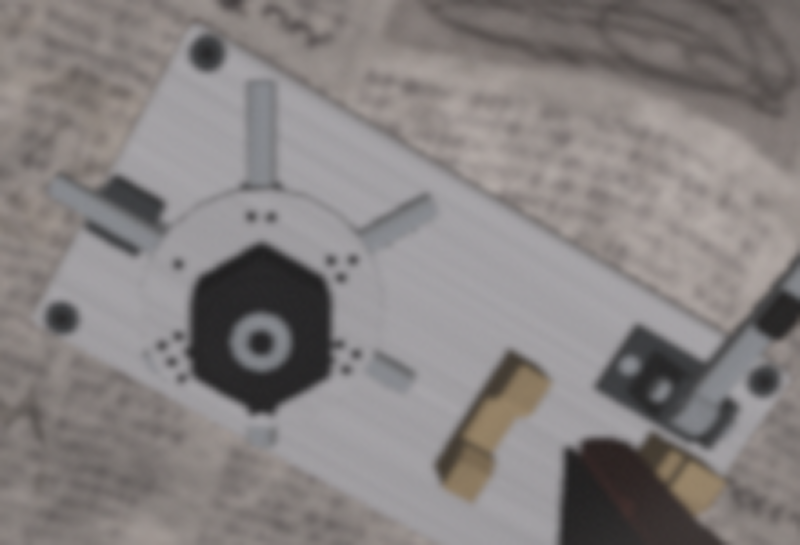

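The turret now shows the four-dot rod pointing at the cradles, at (392,370) in the crop. Next I move over the cheroot.

```bash
python3 - <<'E'
from h import *
go((515,-295,170),1.24)
E
```

```text
shift cm [  3.24 -14.96  33.84] rot [-2.473e+00  1.000e-03 -1.000e-03] tot 37.1
```

>>> servo_tool(plan=[[[3.2,-15,33.8,-0.12,0,0,8.7],[3.2,-15,33.8,-0.24,0,0,8.7],[3.2,-15,33.8,-0.36,0,0,8.7],[3.2,-15,33.8,-0.48,0,0,8.7],[3.2,-15,33.8,-0.6,0,0,8.7],[3.2,-15,33.8,-0.72,0,0,8.7],[3.2,-15,33.8,-0.84,0,0,8.7],[3.2,-15,33.8,-0.96,0,0,8.7]]])

```text
t: 9.23
ee_pos: [517.4, -231.8, 172.6]
orientation: [0.246, 1.562, -0.244]
ft_force: [1.3, 0.2, 0.8]
width: 86.7
```

```bash
python3 - <<'E'
from h import *
state();go((515,-295,170),1.24)
E
```

```text
t 9.23 p [ 517.4 -231.8  172.6] yawz -0.312 xdown [-0.005  0.002 -1.   ] F [1.3 0.2 0.8] w 86.7 q [-0.44  0.42  1.8  -0.    0.92 -0.13]
shift cm [ 0.25 -6.08  1.71] rot [-1.552 -0.004 -0.005] tot 6.3
```

>>> servo_tool(plan=[[[0,-4,1,-0.12,0,0,8.7],[0,-4,1,-0.24,0,0,8.7],[0,-4,1,-0.36,0,0,8.7],[0,-4,1,-0.48,0,0,8.7],[0,-4,1,-0.6,0,0,8.7],[0,-4,1,-0.72,0,0,8.7],[0,-4,1,-0.84,0,0,8.7],[0,-4,1,-0.96,0,0,8.7]]])

```text
t: 9.9
ee_pos: [514.7, -271.1, 172.5]
orientation: [-0.505, 1.515, 0.511]
ft_force: [-0.5, 0.0, 0.1]
width: 87.2
```

>>> servo_tool(plan=[[[0,0,0,-0.12,0,0,8.7],[0,0,0,-0.24,0,0,8.7],[0,0,0,-0.36,0,0,8.7],[0,0,0,-0.48,0,0,8.7],[0,0,0,-0.56,0,0,8.7],[0,0,0,-0.56,0,0,8.7],[0,0,0,-0.56,0,0,8.7]]])

```text
t: 10.48
ee_pos: [515.2, -271.3, 173.2]
orientation: [-0.929, 1.365, 0.935]
ft_force: [-0.3, 0.3, -0.1]
width: 87.3
```

```bash
python3 - <<'E'
from h import *; import pickle
state();go((515,-295,170),1.24)
pickle.dump(ctrl.calibration('wrist'),open('w6.pkl','wb'))
t=ctrl.get_image('wrist')[:,:,::-1]; cv2.imwrite('pics/w6.png',t)
E
```

```text
t 10.48 p [ 515.2 -271.3  173.2] yawz 1.2 xdown [-0.005  0.002 -1.   ] F [-0.3  0.3 -0.1] w 87.3 q [-0.5   0.44  1.77 -0.    0.93 -1.7 ]
shift cm [ 0.31 -0.85 -2.22] rot [-0.04   0.    -0.005] tot 2.4
```

View pics/w6.png

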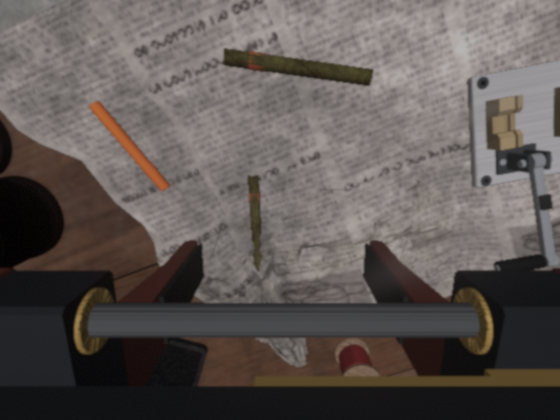

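The cheroot lies from about (254,176), the banded end, to (258,270).

```bash
python3 - <<'E'
from h import *; import pickle
c=pickle.load(open('w6.pkl','rb')); t=cv2.imread('pics/w6.png')
cv2.imwrite('pics/w6c.png',cv2.resize(t[160:285,200:310],(528,600),interpolation=cv2.INTER_CUBIC))
hsv=cv2.cvtColor(t,cv2.COLOR_BGR2HSV)
m=cv2.inRange(hsv,(0,70,15),(45,255,160)); m[:165]=0;m[285:]=0;m[:,:230]=0;m[:,290:]=0
m=cv2.morphologyEx(m,cv2.MORPH_CLOSE,np.ones((3,3)))
n,l,s,ce=cv2.connectedComponentsWithStats(m); i=1+np.argmax(s[1:,4]); print(s[i])
for v in range(s[i,1],s[i,1]+s[i,3],6):
    xs=np.where(l[v]==i)[0]
    a=onz(c,xs[0],v,7)[:2];b=onz(c,xs[-1]+1,v,7)[:2]; print(v,xs[0],xs[-1]+1,((a+b)/2).round(1),"w",np.linalg.norm(a-b).round(1))
ys,xs=np.where(l==i)
P=np.array([onz(c,a,b,7)[:2] for a,b in zip(xs,ys)],np.float32); print(cv2.minAreaRect(P))
E
```

```text
[249 176  12  93 665]
176 255 256 [ 482.6 -287.9] w 1.0
182 249 257 [ 487.2 -292.5] w 7.9
188 250 258 [ 493.1 -293.9] w 7.9
194 249 260 [ 498.8 -295.7] w 10.9
200 249 260 [ 504.5 -298. ] w 11.0
206 251 259 [ 510.3 -299.9] w 8.0
212 251 259 [ 516.1 -302.3] w 8.1
218 252 260 [ 522.2 -303.8] w 8.1
224 252 260 [ 528.1 -306.2] w 8.1
230 253 260 [ 534.2 -308.2] w 7.2
236 253 259 [ 540.  -311.1] w 6.2
242 254 260 [ 546.4 -312.6] w 6.2
248 255 259 [ 552.5 -315.1] w 4.2
254 254 261 [ 558.8 -317.2] w 7.3
260 255 260 [ 565.  -319.7] w 5.2
266 256 259 [ 571.3 -322.3] w 3.2
((527.2540893554688, -307.45770263671875), (10.133587837219238, 97.43473052978516), 68.62106323242188)
```

View pics/w6c.png

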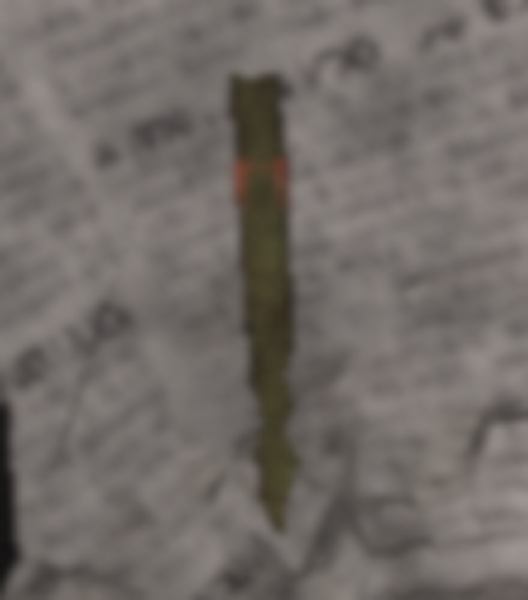

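```bash
python3 - <<'E'
from h import *
go((529.5,-307,17),1.238)
E
```

```text
shift cm [15.64 -2.68 -2.81] rot [-0.039  0.    -0.004] tot 16.1
```

>>> servo_tool(plan=[[[3,-2.7,-2.8,-0.039,0,-0.004,5],[6,-2.7,-2.8,-0.039,0,-0.004,5],[9,-2.7,-2.8,-0.039,0,-0.004,5],[11,-2.7,-2.8,-0.039,0,-0.004,5],[11,-2.7,-2.8,-0.039,0,-0.004,5],[11,-2.7,-2.8,-0.039,0,-0.004,5],[11,-2.7,-2.8,-0.039,0,-0.004,5]]])

```text
t: 11.12
ee_pos: [531.5, -307.8, 65.7]
orientation: [-0.964, 1.346, 0.96]
ft_force: [0.2, 0.3, 0.5]
width: 50.2
```

```bash
python3 - <<'E'
from h import *; import pickle
state();go((529.5,-307,17),1.238)
c=ctrl.calibration('wrist')
t=ctrl.get_image('wrist')[:,:,::-1].copy(); cv2.imwrite('pics/w7.png',t)
for v in ((235,262)): pass
for p in [(482.5,-290.5,6),(529.5,-307,6)]: print(proj(c,p).round(1))
E
```

```text
t 11.12 p [ 531.5 -307.8   65.7] yawz 1.24 xdown [ 0.003 -0.002 -1.   ] F [0.2 0.3 0.5] w 50.2 q [-0.54  0.64  1.74  0.    0.76 -1.78]
shift cm [4.87 0.23 0.02] rot [ 0.002 -0.001  0.003] tot 4.9
[284.2 155.1]
[283.6 229.6]
```

View pics/w7.png

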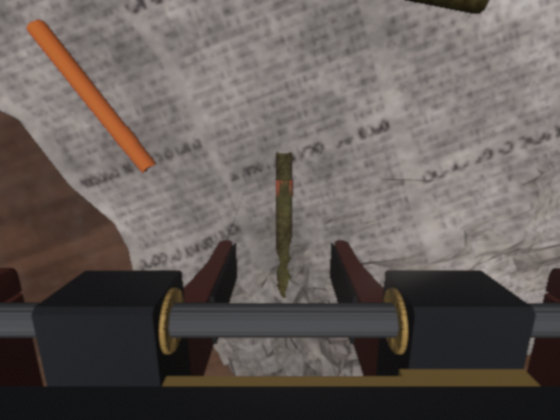

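The band end is at (284,153), against a predicted (284,155), and it sits centred between the fingers. I descend and close.

>>> servo_tool(plan=[[[2.5,0.2,0,0,0,0.003,5],[4.8,0.2,0,0,0,0.003,5],[4.8,0.2,0,0,0,0.003,5],[4.8,0.2,0,0,0,0.003,4],[4.8,0.2,0,0,0,0.003,0.8],[4.8,0.2,0,0,0,0.003,0.8],[4.8,0.2,0,0,0,0.003,0.8],[4.8,0.2,0,0,0,0.003,0.8]]])

```text
t: 11.83
ee_pos: [529.8, -307.3, 18.1]
orientation: [-0.964, 1.348, 0.962]
ft_force: [0.6, -0.9, 1.3]
width: 19.8
```

>>> servo_tool(plan=[[[0,0,0,0,0,0,0.8],[0,0,0,0,0,0,0.8],[0,0,0,0,0,0,0.8],[0,0,0,0,0,0,0.8],[0,0,0,0,0,0,0.8]]])

```text
t: 12.25
ee_pos: [529.4, -307.1, 17.5]
orientation: [-0.963, 1.348, 0.963]
ft_force: [-1.9, 0.2, 6.0]
width: 11.2
```

```bash
python3 - <<'E'
from h import *
state()
t=ctrl.get_image('wrist')[:,:,::-1].copy(); cv2.imwrite('pics/w8.png',t[80:330,150:420])
E
```

```text
t 12.25 p [ 529.4 -307.1   17.5] yawz 1.241 xdown [-0. -0. -1.] F [-1.9  0.2  6. ] w 11.2 q [-0.54  0.71  1.75 -0.    0.68 -1.79]
```

View pics/w8.png

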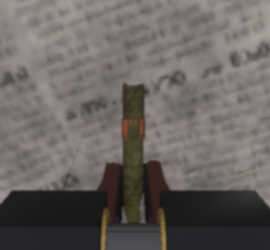

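>>> servo_tool(plan=[[[-3,0,0,0,0,0,0.8],[-7,0,0,0,0,0,0.8],[-11,0,0,0,0,0,0.8],[-12,0,0,0,0,0,0.8],[-12,0,0,0,0,0,0.8]]])

```text
t: 12.72
ee_pos: [531.3, -308.2, 140.5]
orientation: [-0.967, 1.345, 0.958]
ft_force: [1.4, -0.1, -0.4]
width: 11.3
```

```bash
python3 - <<'E'
from h import *
state(); go((525,-24,120),-0.186)
E
```

```text
t 12.72 p [ 531.3 -308.2  140.5] yawz 1.241 xdown [ 0.005 -0.004 -1.   ] F [ 1.4 -0.1 -0.4] w 11.3 q [-0.54  0.52  1.72 -0.    0.89 -1.79]
shift cm [ 1.95  9.81 26.69] rot [1.427 0.003 0.006] tot 28.5
```

>>> servo_tool(plan=[[[0,2,4,0.12,0,0,0.8],[0,4,8,0.24,0,0,0.8],[0,6,12,0.36,0,0,0.8],[0,8,16,0.48,0,0,0.8],[0,9.2,20,0.6,0,0,0.8],[0,9.2,24,0.72,0,0,0.8],[0,9.2,26.5,0.84,0,0,0.8],[0,9.2,26.5,0.96,0,0,0.8]]])

```text
t: 13.38
ee_pos: [527.8, -22.1, 135.1]
orientation: [-0.235, 1.561, 0.237]
ft_force: [-0.1, -0.3, 0.4]
width: 10.9
```

>>> servo_tool(plan=[[[0,0,0,0.12,0,0,0.8],[0,0,0,0.24,0,0,0.8],[0,0,0,0.36,0,0,0.8],[0,0,0,0.46,0,0,0.8],[0,0,0,0.46,0,0,0.8],[0,0,0,0.46,0,0,0.8]]])

```text
t: 13.88
ee_pos: [527.0, -26.4, 135.4]
orientation: [0.121, 1.571, -0.121]
ft_force: [0.8, -1.2, -0.2]
width: 10.9
```

```bash
python3 - <<'E'
from h import *
state(); go((525,-24,80),-0.186)
t=ctrl.get_image('wrist')[:,:,::-1].copy(); cv2.imwrite('pics/w9.png',t)
E
```

```text
t 13.88 p [527.  -26.4 135.4] yawz -0.154 xdown [-0.004  0.    -1.   ] F [ 0.8 -1.2 -0.2] w 10.9 q [-0.07  0.43  1.91 -0.    0.8   0.08]
shift cm [ 5.54  0.21 -0.22] rot [ 0.032 -0.004  0.   ] tot 5.5
```

View pics/w9.png

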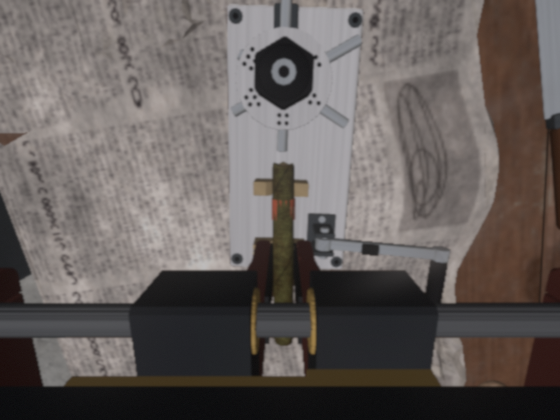

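```bash
python3 - <<'E'
from h import *
o=ctrl.get_obs(); c=ctrl.calibration('wrist'); t=cv2.imread('pics/w9.png')
cv2.imwrite('pics/w9c.png',cv2.resize(t[120:280,210:360],(750,800))[:600])
org=np.array([534.3,25.3]); y=np.array([.1844,.9829]); x=np.array([.9829,-.1844])
J=lambda u,v,z:((onz(c,u,v,z)[:2]-org)@x,(onz(c,u,v,z)[:2]-org)@y)
f=lambda u,v,z:np.round(J(u,v,z),1)
print("cap",f(283.5,71,76)); print("holes",f(236,16,12),f(354,20,12),f(237,258,12),f(336,262,12))
print("rod4 tip",f(282,152,30)); print("cradle1",f(254,181,32),f(308,183,32),f(254,194,32),f(308,196,32))
print("block TL,TR,BR",f(308,214,40),f(335,216,40),f(333,241,40))
M=Ro.from_rotvec(o["orientation"]).as_matrix(); z=o["ee_pos"][2]-11.5
hsv=cv2.cvtColor(t,cv2.COLOR_BGR2HSV); m=cv2.inRange(hsv,(18,60,15),(45,255,160)); 
for v in (160,162,164,166,170,180,190,195,220,230):
    xs=np.where(m[v,265:303])[0]+265
    if len(xs): 
        w=onz(c,(xs[0]+xs[-1]+1)/2,v,z+3); print(v,xs[0],xs[-1]+1,"tool yz",(M.T@(w-o["ee_pos"]))[1:].round(1),"jig",((w[:2]-org)@x).round(1),((w[:2]-org)@y).round(1))
E
```

```text
cap [-0.5 49.6]
holes [-37.9  97. ] [51.1 97.1] [-37.9 -98.7] [ 52.  -99.6]
rod4 tip [-0.  -1.4]
cradle1 [-21.4 -24.5] [ 21.2 -24.7] [-21.3 -35. ] [ 21.8 -35.2]
block TL,TR,BR [ 21.9 -47.9] [ 43.1 -48.9] [ 43.  -69.6]
164 281 284 tool yz [51.9 -0.2] jig 0.8 -0.3
166 274 292 tool yz [50.9  0.1] jig 1.0 -1.3
170 274 292 tool yz [48.9  0.1] jig 1.1 -3.2
180 272 292 tool yz [44.1 -0.4] jig 0.8 -8.1
190 269 301 tool yz [39.1  1.1] jig 2.4 -13.0
195 274 303 tool yz [36.6  2.8] jig 4.2 -15.5
220 277 292 tool yz [23.7  0.9] jig 2.7 -28.4
230 274 292 tool yz [18.4  0.1] jig 2.1 -33.8
```

View pics/w9c.png

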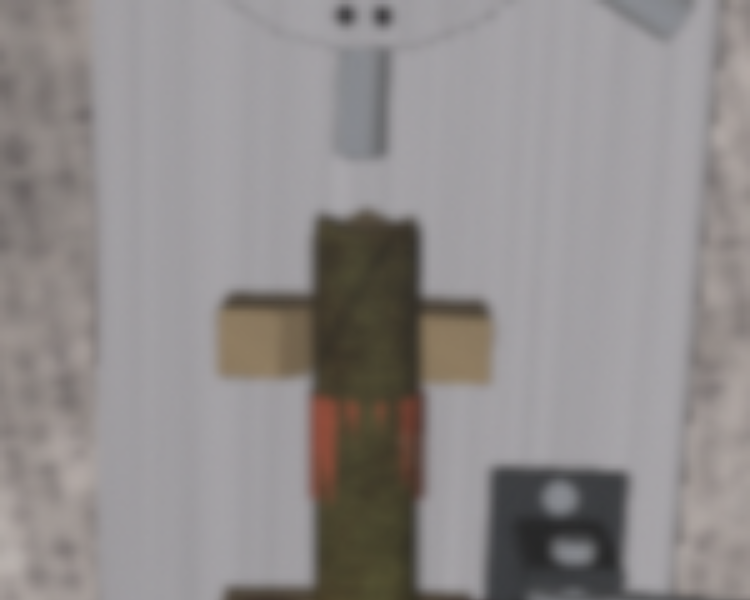

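The wrist frame agrees with the jig model to within 1 mm: cradle y -24.5 to -35 and x ±21.3, cap at (-0.5,49.6). The cheroot's band end is about 51.5 mm ahead of the TCP. I align at z≈70 first.

```bash
python3 - <<'E'
from h import *
state(); go((524.7,-26.3,70),-0.1858)
E
```

```text
t 13.93 p [527.2 -26.4 135.7] yawz -0.154 xdown [-0.003  0.    -1.   ] F [0.3 0.4 0. ] w 10.9 q [-0.07  0.43  1.91 -0.    0.8   0.08]
shift cm [ 6.57 -0.03 -0.23] rot [ 0.032 -0.003  0.   ] tot 6.6
```

>>> servo_tool(plan=[[[2,0,-0.23,0.032,-0.003,0,0.8],[4,0,-0.23,0.032,-0.003,0,0.8],[6,0,-0.23,0.032,-0.003,0,0.8],[6.5,0,-0.23,0.032,-0.003,0,0.8],[6.5,0,-0.23,0.032,-0.003,0,0.8],[6.5,0,-0.23,0.032,-0.003,0,0.8]]])

```text
t: 14.43
ee_pos: [525.7, -26.1, 71.9]
orientation: [0.147, 1.564, -0.148]
ft_force: [-0.2, 0.3, 0.2]
width: 11.0
```

```bash
cat > meas.py <<'E'
from h import *
import sys
org=np.array([534.3,25.3]); y=np.array([.1844,.9829]); x=np.array([.9829,-.1844])
def meas(name,dz=11.5):
    state(); o=ctrl.get_obs(); c=ctrl.calibration('wrist'); t=ctrl.get_image('wrist')[:,:,::-1].copy(); cv2.imwrite(f'pics/{name}.png',t)
    p=o["ee_pos"][:2]-org; print("TCP jig",np.round([p@x,p@y],1))
    z=o["ee_pos"][2]-dz
    hsv=cv2.cvtColor(t,cv2.COLOR_BGR2HSV); m=cv2.inRange(hsv,(18,60,15),(45,255,160)); 
    for v in range(110,220,4):
        xs=np.where(m[v,262:308])[0]+262
        if len(xs)>3:
            w=onz(c,(xs[0]+xs[-1]+1)/2,v,z+3)[:2]-org; print(v,xs[0],xs[-1]+1,"jig",np.round([w@x,w@y],1))
    return c,t
E
python3 - <<'E'
from meas import *
c,t=meas('w10'); go((524.7,-26.3,39.5),-0.1858)
cv2.imwrite('pics/w10c.png',cv2.resize(t[60:300,150:420],(675,600)))
E
```

```text
t 14.43 p [525.7 -26.1  71.9] yawz -0.188 xdown [ 0.001 -0.    -1.   ] F [-0.2  0.3  0.2] w 11.0 q [-0.07  0.54  1.94 -0.    0.66  0.12]
TCP jig [  1.  -52.1]
166 274 292 jig [ 1.3 -1.2]
170 274 292 jig [ 1.2 -3.2]
174 274 292 jig [ 1.2 -5.1]
178 274 291 jig [ 1.  -7.1]
182 274 292 jig [ 1.2 -9.1]
186 274 292 jig [  1.2 -11.1]
190 275 292 jig [  1.5 -13.1]
194 273 293 jig [  1.2 -15.1]
198 264 304 jig [  1.7 -17.1]
202 267 308 jig [  3.5 -19.1]
206 267 308 jig [  3.5 -21.2]
210 269 307 jig [  3.7 -23.3]
214 263 306 jig [  2.  -25.3]
218 277 292 jig [  2.  -27.4]
shift cm [ 3.29 -0.04 -0.15] rot [-0.002  0.003  0.   ] tot 3.3
```

View pics/w10c.png

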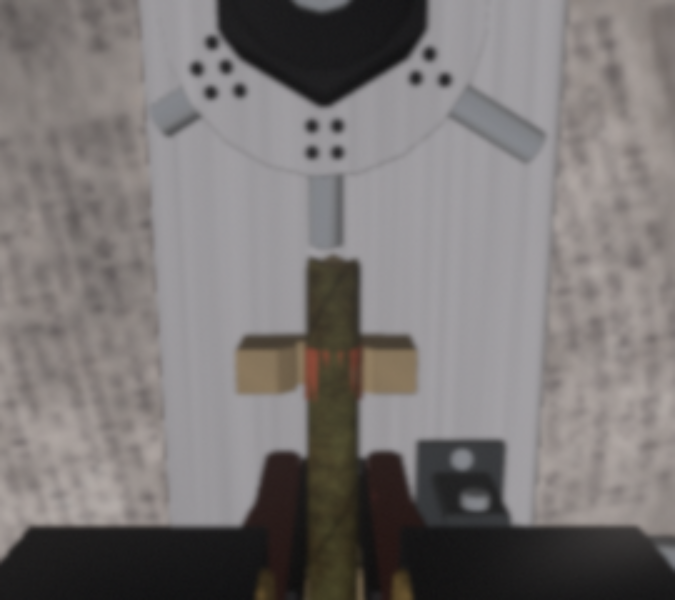

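>>> servo_tool(plan=[[[1,-0.08,-0.13,0,0.002,0,0.8],[1.8,-0.08,-0.13,0,0.002,0,0.8],[2.4,-0.08,-0.13,0,0.002,0,0.8],[2.4,-0.08,-0.13,0,0.002,0,0.8],[2.4,-0.08,-0.13,0,0.002,0,0.8]]])

```text
t: 14.9
ee_pos: [523.9, -26.6, 47.4]
orientation: [0.148, 1.567, -0.149]
ft_force: [0.2, 0.9, -1.1]
width: 10.5
```

```bash
python3 - <<'E'
from meas import *
c,t=meas('w11'); go((524.7,-27,39.5),-0.1858)
cv2.imwrite('pics/w11c.png',cv2.resize(t[60:300,150:420],(675,600)))
E
```

```text
t 14.9 p [523.9 -26.6  47.4] yawz -0.189 xdown [-0.001 -0.    -1.   ] F [ 0.2  0.9 -1.1] w 10.5 q [-0.07  0.58  1.95 -0.    0.62  0.12]
TCP jig [ -0.6 -52.9]
166 274 292 jig [-0.3 -2. ]
170 274 292 jig [-0.3 -4. ]
174 274 292 jig [-0.3 -5.9]
178 274 292 jig [-0.4 -7.9]
182 274 292 jig [-0.4 -9.9]
186 274 292 jig [ -0.4 -11.8]
190 274 292 jig [ -0.4 -13.8]
194 274 292 jig [ -0.4 -15.9]
198 276 291 jig [ -0.1 -17.9]
202 282 306 jig [  5.1 -19.9]
206 262 301 jig [ -1.1 -22. ]
210 264 308 jig [  1.1 -24. ]
214 262 307 jig [  0.3 -26.1]
218 262 308 jig [  0.6 -28.2]
shift cm [ 0.82 -0.03  0.05] rot [-0.003 -0.     0.   ] tot 0.8
```

View pics/w11c.png

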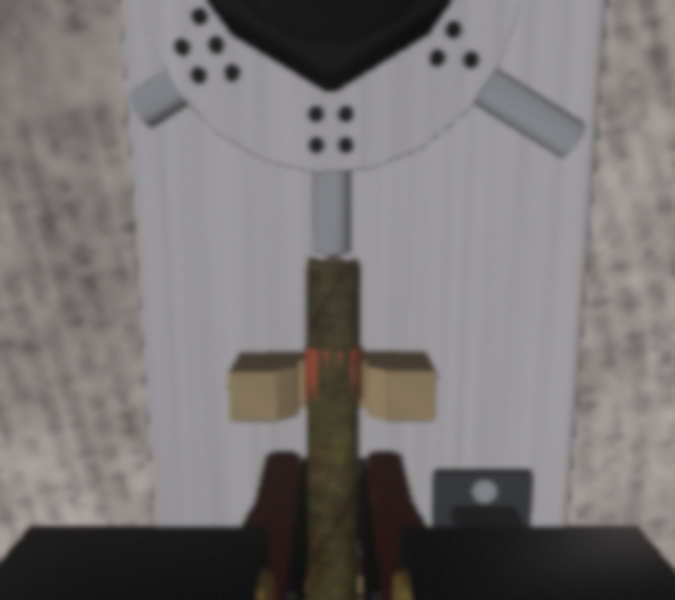

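The cheroot is centred in the groove. I lower the last 8 mm.

>>> servo_tool(plan=[[[0.3,0,0.03,0,0,0,0.8],[0.6,0,0.03,0,0,0,0.8],[0.8,0,0.03,0,0,0,0.8],[0.8,0,0.03,0,0,0,0.8],[0.8,0,0.03,0,0,0,0.8]]])

```text
t: 15.37
ee_pos: [524.5, -26.7, 39.7]
orientation: [0.148, 1.566, -0.149]
ft_force: [0.7, -0.0, 0.2]
width: 10.9
```

```bash
python3 - <<'E'
from meas import *
c,t=meas('w12')
cv2.imwrite('pics/w12c.png',cv2.resize(t[60:300,150:420],(675,600)))
E
```

```text
t 15.37 p [524.5 -26.7  39.7] yawz -0.189 xdown [-0. -0. -1.] F [ 0.7 -0.   0.2] w 10.9 q [-0.07  0.59  1.95 -0.    0.6   0.12]
TCP jig [ -0.  -52.9]
166 274 292 jig [ 0.3 -2. ]
170 274 292 jig [ 0.3 -3.9]
174 274 292 jig [ 0.3 -5.9]
178 274 292 jig [ 0.3 -7.8]
182 274 292 jig [ 0.2 -9.8]
186 274 292 jig [  0.2 -11.8]
190 275 292 jig [  0.5 -13.8]
194 274 292 jig [  0.2 -15.8]
198 277 292 jig [  1.  -17.8]
206 268 289 jig [ -2.  -21.9]
210 267 304 jig [  1.5 -24. ]
214 263 308 jig [  1.5 -26.1]
218 262 308 jig [  1.2 -28.2]
```

View pics/w12c.png

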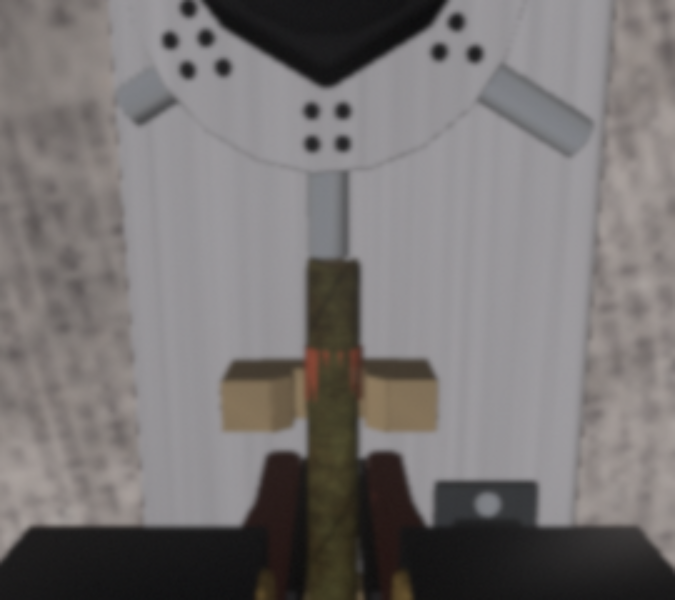

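Now lower 1 mm more, nudge 1 mm toward the rod, and release with a small opening, since the hinge block is near the finger.

>>> servo_tool(plan=[[[0.1,0,0,0,0,0,0.8],[0.1,0.05,0,0,0,0,0.8],[0.1,0.12,0,0,0,0,0.8],[0.1,0.12,0,0,0,0,0.8]]])

```text
t: 15.75
ee_pos: [525.0, -26.1, 39.5]
orientation: [0.147, 1.565, -0.149]
ft_force: [-1.6, -4.8, 5.6]
width: 10.7
```

```bash
python3 - <<'E'
from meas import *
c,t=meas('w13')
cv2.imwrite('pics/w13c.png',cv2.resize(t[100:240,200:360],(800,700))[:600])
E
```

```text
t 15.75 p [525.  -26.1  39.5] yawz -0.189 xdown [ 0.    -0.001 -1.   ] F [-1.6 -4.8  5.6] w 10.7 q [-0.07  0.59  1.95 -0.    0.6   0.12]
TCP jig [  0.4 -52.3]
166 274 292 jig [ 0.6 -1.4]
170 274 292 jig [ 0.6 -3.3]
174 274 292 jig [ 0.6 -5.2]
178 274 292 jig [ 0.6 -7.2]
182 274 292 jig [ 0.6 -9.2]
186 274 292 jig [  0.6 -11.2]
190 275 292 jig [  0.9 -13.2]
194 274 292 jig [  0.6 -15.2]
198 276 291 jig [  0.8 -17.2]
206 267 289 jig [ -1.9 -21.3]
210 263 301 jig [  0.1 -23.4]
214 263 307 jig [  1.6 -25.4]
218 262 308 jig [  1.6 -27.5]
```

View pics/w13c.png

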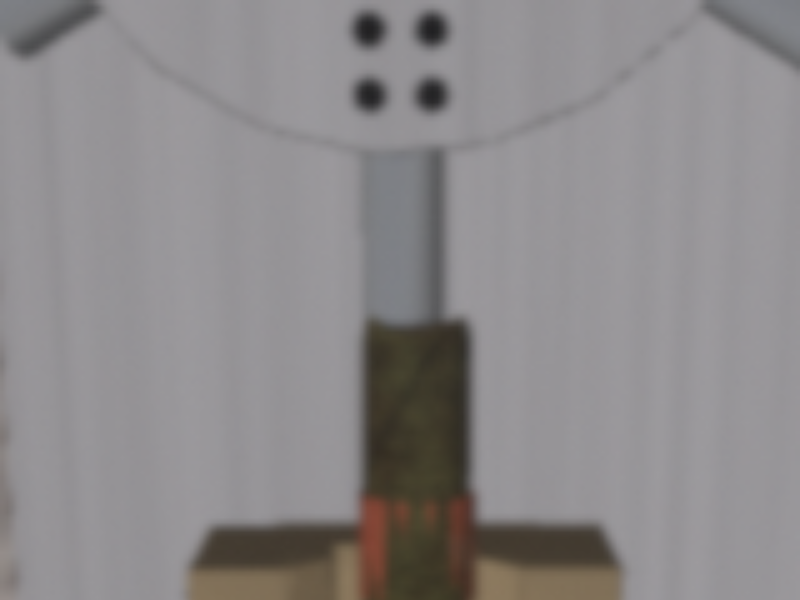

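Both contacts register: rod -4.8 N along y, floor 5.6 N. I release and lift.

>>> servo_tool(plan=[[[0,0,0,0,0,0,1.9],[0,0,0,0,0,0,1.9],[0,0,0,0,0,0,1.9],[-0.5,0,0,0,0,0,1.9],[-2,0,0,0,0,0,1.9],[-4,0,0,0,0,0,1.9],[-8,0,0,0,0,0,1.9],[-11,0,0,0,0,0,1.9]]])

```text
t: 16.47
ee_pos: [524.6, -25.4, 150.5]
orientation: [0.148, 1.566, -0.148]
ft_force: [0.6, 0.2, 0.3]
width: 19.1
```

```bash
python3 - <<'E'
from meas import *
c,t=meas('w14',dz=10000)
E
```

```text
t 16.47 p [524.6 -25.4 150.5] yawz -0.189 xdown [-0.001 -0.    -1.   ] F [0.6 0.2 0.3] w 19.1 q [-0.07  0.4   1.91 -0.    0.83  0.12]
TCP jig [ -0.2 -51.6]
154 280 289 jig [  37.7 -754.9]
158 279 289 jig [  21.9 -878. ]
162 279 289 jig [   21.6 -1002. ]
166 280 289 jig [   37.1 -1126.7]
170 279 289 jig [   21.1 -1252.2]
178 282 287 jig [   36.4 -1505.6]
182 262 307 jig [   36.1 -1633.5]
186 265 307 jig [   83.7 -1762.3]
190 262 308 jig [   51.7 -1891.8]
194 279 289 jig [   19.4 -2022. ]
198 279 289 jig [   19.1 -2153.2]
202 279 289 jig [   18.8 -2285.3]
206 279 289 jig [   18.5 -2418.2]
210 279 289 jig [   18.2 -2551.9]
214 279 289 jig [   17.9 -2686.6]
218 279 289 jig [   17.6 -2822.1]
```

View pics/w14.png

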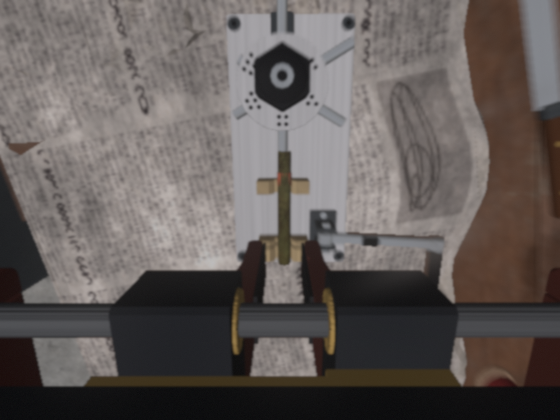

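The cheroot lies in both cradles, from (284,151) to (284,264), with the hold-down still open. I move over to the handle, expected at world (636,-92,55).

```bash
python3 - <<'E'
from meas import *
c=ctrl.calibration('wrist')
for u,v in [(284.5,152),(285,264)]:
    w=onz(c,u,v,31)[:2]-org; print(np.round([w@x,w@y],1))
go((636.5,-91.6,140),-0.1858)
E
```

```text
[ 5.7 -1.6]
[   6.  -102.6]
shift cm [ 1.68 -4.45 11.88] rot [-0.003  0.008 -0.001] tot 12.8
```

```bash
python3 - <<'E'
from meas import *
state()
c=ctrl.calibration('wrist')
for n,u,v,z in [("cap",282,75.5,76),("rod",283,145,32),("cr L",258,185,32),("cr R",309,185,32),("band",284.5,152,31)]:
    w=onz(c,u,v,z)[:2]-org; print(n,np.round([w@x,w@y],1))
t=cv2.imread('pics/w14.png'); cv2.imwrite('pics/w14c.png',cv2.resize(t[110:270,220:350],(650,800))[:600])
E
```

```text
t 16.52 p [528.  -25.6 155.9] yawz -0.189 xdown [ 0.008 -0.001 -1.   ] F [ 1.7 -0.7  3. ] w 19.2 q [-0.07  0.39  1.91 -0.    0.83  0.12]
cap [ 3.6 51.2]
rod [4.5 4.2]
cr L [-17.  -29.2]
cr R [ 26.6 -29.4]
band [ 5.7 -1.6]
```

View pics/w14c.png

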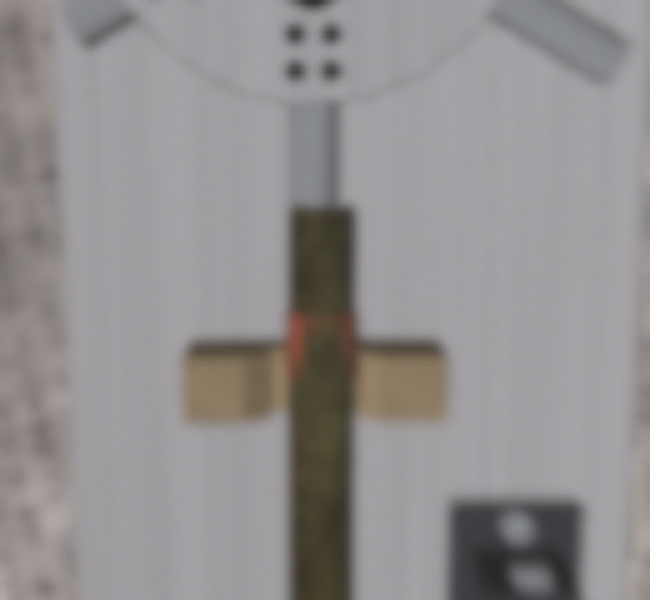

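Correcting for the arm still settling (everything shifted about 4.5 mm), the cheroot is centred within 1 mm and touching the rod. On to the handle.

>>> servo_tool(plan=[[[1,-2,4,0,0.004,0,5],[1.5,-4.4,8,0,0.004,0,5],[1.5,-4.4,11.5,0,0.004,0,5],[1.5,-4.4,11.5,0,0.004,0,5],[1.5,-4.4,11.5,0,0.004,0,5],[1.5,-4.4,11.5,0,0.004,0,5],[1.5,-4.4,11.5,0,0.004,0,5]]])

```text
t: 17.1
ee_pos: [627.9, -89.6, 133.5]
orientation: [0.148, 1.572, -0.148]
ft_force: [0.4, -0.3, -0.2]
width: 49.8
```

```bash
python3 - <<'E'
from meas import *
meas('w15',dz=110)
E
```

```text
t 17.1 p [627.9 -89.6 133.5] yawz -0.189 xdown [-0.006  0.001 -1.   ] F [ 0.4 -0.3 -0.2] w 49.8 q [-0.16  0.56  1.67  0.    0.91  0.03]
TCP jig [113.2 -95.7]
```

View pics/w15.png

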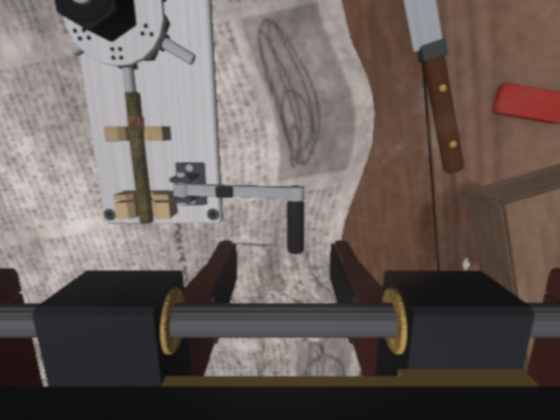

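```bash
python3 - <<'E'
from meas import *
c=ctrl.calibration('wrist')
for u,v in [(296.5,200),(296,226),(295.5,252)]:
    w=onz(c,u,v,55)[:2]; d=w-org; print(w.round(1),np.round([d@x,d@y],1))
d=np.array(ctrl.get_obs()["ee_pos"]); print(d.round(1))
h=org+122.4*x-96*y; print("h",h.round(1)); go((*h,55),-0.1858)
E
```

```text
[640.7 -73.1] [122.8 -77.1]
[636.9 -92.3] [122.5 -96.7]
[ 632.9 -112.3] [ 122.3 -117.1]
[628.  -89.6 133.7]
h [636.9 -91.6]
shift cm [ 7.86 -0.03  0.95] rot [-0.003 -0.006  0.   ] tot 7.9
```

The handle measures jig (122.5,-97), as stated. I descend and pinch.

>>> servo_tool(plan=[[[2,-0.05,0.95,0,-0.006,0,5],[4,-0.05,0.95,0,-0.006,0,5],[6,-0.05,0.95,0,-0.006,0,5],[7.9,-0.05,0.95,0,-0.006,0,5],[7.9,-0.05,0.95,0,-0.006,0,5],[7.9,-0.05,0.95,0,-0.006,0,4],[7.9,-0.05,0.95,0,-0.006,0,1],[7.9,-0.05,0.95,0,-0.006,0,1]]])

```text
t: 17.82
ee_pos: [639.2, -92.5, 56.5]
orientation: [0.148, 1.562, -0.149]
ft_force: [0.6, -0.6, -0.2]
width: 33.5
```

>>> servo_tool(plan=[[[0,0,0,0,0,0,1],[0,0,0,0,0,0,1],[0,0,0,0,0,0,1],[0,0,0,0,0,0,1],[0,0,0,0,0,0,1],[0,0,0,0,0,0,1]]])

```text
t: 18.32
ee_pos: [636.2, -92.1, 55.3]
orientation: [0.148, 1.569, -0.148]
ft_force: [-8.4, 2.1, 7.8]
width: 12.3
```

```bash
python3 - <<'E'
from meas import *
meas('w16',dz=110)
o=ctrl.get_obs(); p0=np.array([86.4,16.7])
for th in (2.8,2.6,2.4,2.2,2.0,1.8,1.6,1.4,1.2,1.0,.8,.6,.45,.35,.3,.25,.2):
    q=88*np.array([-np.cos(th),np.sin(th)]); d=(q-p0)/10; print(th,"tool x",(-d[1]).round(2),"tool z",d[0].round(2))
E
```

```text
t 18.32 p [636.2 -92.1  55.3] yawz -0.189 xdown [-0.003  0.    -1.   ] F [-8.4  2.1  7.8] w 12.3 q [-0.16  0.68  1.67 -0.    0.79  0.03]
TCP jig [121.8 -96.6]
2.8 tool x -1.28 tool z -0.35
2.6 tool x -2.87 tool z -1.1
2.4 tool x -4.27 tool z -2.15
2.2 tool x -5.44 tool z -3.46
2.0 tool x -6.33 tool z -4.98
1.8 tool x -6.9 tool z -6.64
1.6 tool x -7.13 tool z -8.38
1.4 tool x -7.0 tool z -10.14
1.2 tool x -6.53 tool z -11.83
1.0 tool x -5.73 tool z -13.39
0.8 tool x -4.64 tool z -14.77
0.6 tool x -3.3 tool z -15.9
0.45 tool x -2.16 tool z -16.56
0.35 tool x -1.35 tool z -16.91
0.3 tool x -0.93 tool z -17.05
0.25 tool x -0.51 tool z -17.17
0.2 tool x -0.08 tool z -17.26
```

View pics/w16.png

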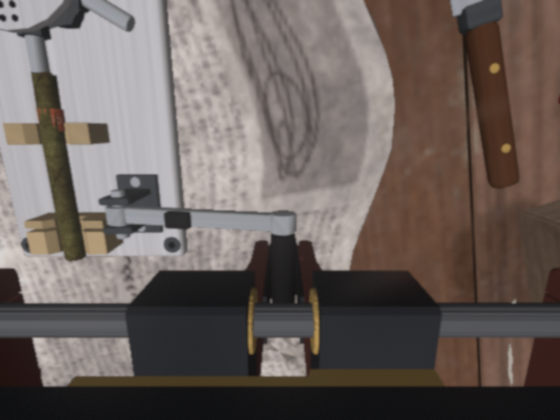

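The handle is pinched at 12.3 mm. I swing it along the arc.

>>> servo_tool(plan=[[[-0.6,0,-0.15,0,0,0,1],[-1.28,0,-0.35,0,0,0,1],[-2.1,0,-0.7,0,0,0,1],[-2.87,0,-1.1,0,0,0,1],[-3.6,0,-1.6,0,0,0,1],[-4.27,0,-2.15,0,0,0,1],[-4.9,0,-2.8,0,0,0,1],[-5.44,0,-3.46,0,0,0,1]]])

```text
t: 19.03
ee_pos: [605.7, -86.4, 111.0]
orientation: [0.148, 1.559, -0.149]
ft_force: [3.0, -1.7, -0.8]
width: 12.2
```

```bash
cat > arc.py <<'E'
from meas import *
state()
o=ctrl.get_obs(); p=o["ee_pos"][:2]-org; q0=np.array([p@x-36,o["ee_pos"][2]-38]); print("jig rel hinge",q0.round(1),"r",np.linalg.norm(q0).round(1),"theta",np.arctan2(q0[1],-q0[0]).round(3))
q0*=88/np.linalg.norm(q0); t0=np.arctan2(q0[1],-q0[0])
for k in range(1,9):
    th=t0-.1*k; d=(88*np.array([-np.cos(th),np.sin(th)])-q0)/10; print(th.round(2),(-d[1]).round(2),d[0].round(2))
E
python3 arc.py
```

```text
t 19.03 p [605.7 -86.4 111. ] yawz -0.189 xdown [ 0.007 -0.002 -1.   ] F [ 3.  -1.7 -0.8] w 12.2 q [-0.16  0.56  1.74 -0.    0.83  0.03]
jig rel hinge [54.8 73. ] r 91.3 theta 2.215
2.11 -0.49 -0.73
2.01 -0.91 -1.5
1.91 -1.25 -2.32
1.81 -1.5 -3.16
1.71 -1.67 -4.02
1.61 -1.75 -4.9
1.51 -1.75 -5.78
1.41 -1.66 -6.65
```

>>> servo_tool(plan=[[[-0.45,0,-0.75,0,0,0,1],[-0.85,0,-1.55,0,0,0,1],[-1.15,0,-2.4,0,0,0,1],[-1.4,0,-3.25,0,0,0,1],[-1.5,0,-4.1,0,0,0,1],[-1.6,0,-5.0,0,0,0,1],[-1.55,0,-5.9,0,0,0,1],[-1.45,0,-6.8,0,0,0,1]]])

```text
t: 19.7
ee_pos: [541.4, -74.1, 127.7]
orientation: [0.147, 1.553, -0.149]
ft_force: [0.9, -2.4, 13.3]
width: 12.4
```

```bash
python3 arc.py
```

```text
t 19.7 p [541.4 -74.1 127.7] yawz -0.189 xdown [ 0.013 -0.003 -1.   ] F [ 0.9 -2.4 13.3] w 12.4 q [-0.16  0.46  1.88 -0.    0.79  0.03]
jig rel hinge [-10.7  89.7] r 90.4 theta 1.452
1.35 0.15 -0.87
1.25 0.38 -1.72
1.15 0.7 -2.54
1.05 1.09 -3.32
0.95 1.57 -4.06
0.85 2.11 -4.75
0.75 2.72 -5.39
0.65 3.4 -5.95
```

>>> servo_tool(plan=[[[-0.05,0,-0.87,0,-0.01,0,1],[0.2,0,-1.72,0,-0.01,0,1],[0.55,0,-2.54,0,-0.01,0,1],[0.95,0,-3.32,0,-0.01,0,1],[1.4,0,-4.06,0,-0.01,0,1],[1.95,0,-4.75,0,-0.01,0,1],[2.55,0,-5.39,0,-0.01,0,1],[3.25,0,-5.95,0,-0.01,0,1]]])

```text
t: 20.37
ee_pos: [479.3, -61.9, 90.4]
orientation: [0.147, 1.552, -0.149]
ft_force: [6.8, 0.6, -1.2]
width: 12.1
```

```bash
python3 arc.py
```

```text
t 20.37 p [479.3 -61.9  90.4] yawz -0.189 xdown [ 0.013 -0.002 -1.   ] F [ 6.8  0.6 -1.2] w 12.1 q [-0.15  0.45  2.04 -0.    0.64  0.04]
jig rel hinge [-73.9  52.4] r 90.6 theta 0.616
0.52 0.74 -0.47
0.42 1.53 -0.87
0.32 2.35 -1.18
0.22 3.2 -1.41
0.12 4.07 -1.56
0.02 4.94 -1.62
-0.08 5.82 -1.59
-0.18 6.69 -1.47
```

>>> servo_tool(plan=[[[0.7,0,-0.35,0,-0.01,0,1],[1.4,0,-0.7,0,-0.01,0,1],[2.1,0,-0.95,0,-0.01,0,1],[2.7,0,-1.1,0,-0.01,0,1],[3.2,0,-1.2,0,-0.01,0,1],[3.5,0,-1.25,0,-0.01,0,1],[3.5,0,-1.25,0,-0.01,0,1]]])

```text
t: 20.95
ee_pos: [466.1, -59.5, 54.8]
orientation: [0.147, 1.547, -0.15]
ft_force: [-0.1, 2.7, 0.5]
width: 12.2
```

```bash
python3 arc.py | head -2
```

```text
t 20.95 p [466.1 -59.5  54.8] yawz -0.189 xdown [ 0.019 -0.004 -1.   ] F [-0.1  2.7  0.5] w 12.2 q [-0.15  0.51  2.08 -0.    0.53  0.04]
jig rel hinge [-87.4  16.8] r 89.0 theta 0.19
```

>>> servo_tool(plan=[[[0.3,0,0,0,0,0,1],[0.6,0,0,0,0,0,1],[0.6,0,0,0,0,0,1],[0.6,0,0,0,0,0,1]]])

```text
t: 21.28
ee_pos: [465.4, -59.4, 49.3]
orientation: [0.147, 1.548, -0.15]
ft_force: [-2.1, 5.1, 3.4]
width: 12.7
```

```bash
python3 arc.py | head -2
```

```text
t 21.28 p [465.4 -59.4  49.3] yawz -0.189 xdown [ 0.017 -0.003 -1.   ] F [-2.1  5.1  3.4] w 12.7 q [-0.15  0.52  2.08 -0.    0.52  0.04]
jig rel hinge [-88.1  11.3] r 88.8 theta 0.128
```

It rests at about 0.13. I open and lift clear.

>>> servo_tool(plan=[[[0,0,0,0,0,0,4],[0,0,0,0,0,0,4],[0,0,0,0,0,0,4],[0,0,0,0,0,0,4],[-1,0,0,0,0,0,4],[-4,0,0,0,0,0,4],[-8,0,0,0,0,0,4],[-12,0,0,0,0,0,4]]])

```text
t: 21.95
ee_pos: [463.8, -59.3, 171.1]
orientation: [0.146, 1.546, -0.15]
ft_force: [0.5, -0.8, -0.1]
width: 40.0
```

>>> servo_tool(plan=[[[-3,0,0,0,0,0,4],[-4,-2,-3,0,0,0,4],[-4,-2,-3,0,0,0,4],[-4,-2,-3,0,0,0,4]]])

```text
t: 22.28
ee_pos: [430.1, -73.5, 210.4]
orientation: [0.147, 1.542, -0.151]
ft_force: [0.8, -0.3, -0.1]
width: 40.3
```

```bash
python3 - <<'E'
from meas import *
state()
t=ctrl.get_image('wrist')[:,:,::-1]; cv2.imwrite('pics/w20.png',t)
t=ctrl.get_image('scene')[:,:,::-1]; cv2.imwrite('pics/s20.png',cv2.resize(t[100:300,150:410],(780,600)))
E
```

```text
t 22.28 p [430.1 -73.5 210.4] yawz -0.19 xdown [ 0.024 -0.005 -1.   ] F [ 0.8 -0.3 -0.1] w 40.3 q [-0.2   0.17  2.07 -0.    0.88 -0.01]
```

View pics/w20.png

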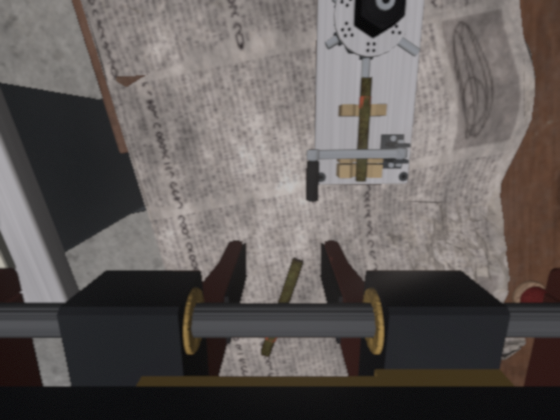

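View pics/s20.png

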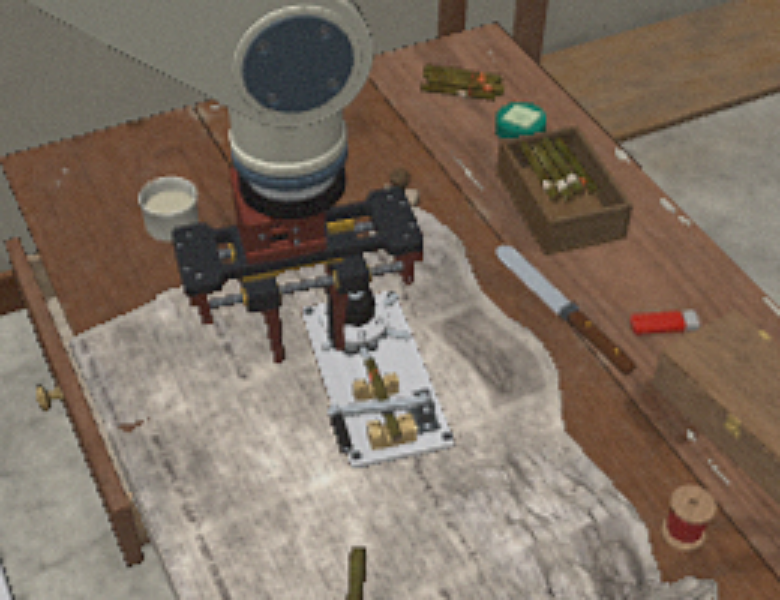

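The hold-down arm lies across the cheroot at (360,155), with its handle at (313,180). I check the end contact in a crop once settled.

>>> servo_tool(plan=[[[0,0,0,0,0,0,4],[0,0,0,0,0,0,4],[0,0,0,0,0,0,4],[0,0,0,0,0,0,4],[0,0,0,0,0,0,4],[0,0,0,0,0,0,4]]])

```text
t: 22.88
ee_pos: [430.8, -73.1, 208.8]
orientation: [0.146, 1.544, -0.15]
ft_force: [0.3, 0.4, 0.5]
width: 39.8
```

```bash
python3 - <<'E'
from meas import *
state(); c=ctrl.calibration('wrist')
t=ctrl.get_image('wrist')[:,:,::-1]; cv2.imwrite('pics/w21.png',cv2.resize(t[20:210,300:430],(547,800),interpolation=cv2.INTER_CUBIC)[:600] if 0 else cv2.resize(t[40:200,300:430],(487,600),interpolation=cv2.INTER_CUBIC))
for n,u,v,z in [("cap",384,3,76),("rod mid",366,66,32),("band",366,79,31),("far",361,180,31),("handle mid",313,180,48)]:
    w=onz(c,u,v,z)[:2]-org; print(n,np.round([w@x,w@y],1))
E
```

```text
t 22.88 p [430.8 -73.1 208.8] yawz -0.189 xdown [ 0.021 -0.004 -1.   ] F [0.3 0.4 0.5] w 39.8 q [-0.2   0.18  2.07 -0.    0.88 -0.01]
cap [-1.8 46.6]
rod mid [-1.5  9.1]
band [-0.5 -2.1]
far [  0.4 -98.7]
handle mid [-50.9 -95.7]
```

View pics/w21.png

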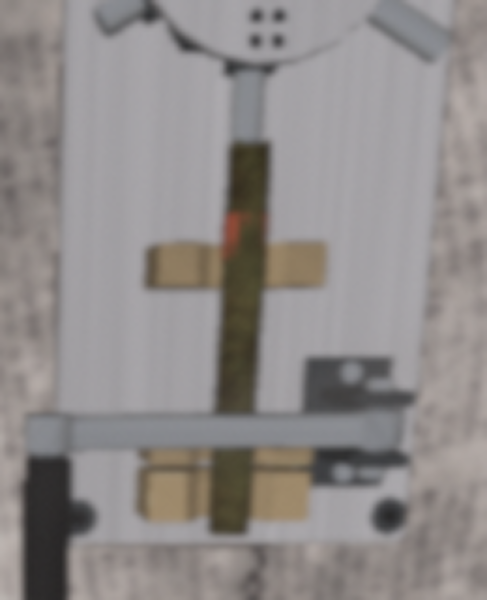

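The band end touches the four-dot rod. The cheroot lies along the channel, with axis points at jig x -0.5 and +0.4. The handle is at (-51,-96), as specified for resting on the cheroot. I hand in.

```bash
python3 -c "
from workcell import ctrl
print(ctrl.close_job())"
```

```text
the job is handed in; nothing more can be done
None
```

The jig is set to the four-dot length with the cheroot in place, and I handed the job in at about 23 s of the 72 s; no verdict is reported.

**What I did:**
- I turned the revolving stop three clicks clockwise, from one dot to four.
- I laid the smaller green cheroot in the channel with its banded end pressed lightly against the four-dot rod.
- I swung the hold-down over by its handle and let go with the arm resting on the cheroot.

**Last checks:**
- **Rod:** the wrist picture shows the four-dot rod pointing down the channel.
- **Cheroot:** no gap shows between the banded end and the rod. Measured band end: jig y ≈ -2 mm, where the stop cap also read about 3 mm low. Centre line within about 1 mm of the channel.
- **Hold-down:** the handle is at jig (-51, -96) mm as specified, at an angle of about 0.13 rad measured while I still held it.
- **Robot:** the gripper is clear and wrist forces are near zero.
- **Bystanders:** the pot and spool look undisturbed in the last scene picture. The stamp and tamper are largely behind the robot there, but the arm never went low near any of the four.

**Disagreements and faults:**
- The hex grip's flats face jig ±x at a detent, not ±y as described. My first grip landed on the corners (40.3 mm), so I re-gripped on the flats (about 36 mm).
- A few wrist pictures taken while the arm was still settling were off by about 4 mm. I checked those against known features of the jig.

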